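# Hang a bracket on the inspection stand and close the calliper on it

## Robot

A 6-joint arm with a two-finger parallel gripper is mounted at the origin on a cart in front of the work surface, level with it; the furniture and walls round the work are solid. World frame = base frame: x ahead of the robot, y to its left, z up, the work surface at z = 0. Lengths are in mm, angles in rad, forces in N, time in s.
With the tool pointing down it reaches from about 350 to 775 mm from the base axis. Payload 7.3 kg.
Tool frame: the origin (TCP) lies at the very end of the fingers, on their centre line; the grasp point (between the pads) lies 19 mm behind it; z points along the fingers, y is the line along which they close (so a half turn about z gives the same grasp; the last joint's range is limited). The gripper opens to 92 mm and grips with 3 to 60 N. Pads are 19 mm wide; open, the fingers measure 130 mm over their backs; the gripper's body (75 mm by 190 mm) begins 47 mm behind the grasp point.
Start: joints at [-1.398, 0.342, 1.524, -0, 1.275, -0.146], TCP at [164.572, -498.559, 226.741] pointing down, gripper open.
Joint ranges: [-2.53, 2.53], [-0.77, 2.02], [0.04, 2.7], [-1, 4.14], [0.28, 2.66], [-3.11, 3.11]. Speed limits (rad/s): [2.57, 2.57, 3.14, 3.14, 3.14, 3.14].

## Interface

Orientations are given as [roll, pitch, yaw] about the fixed x, y, z axes, in that order (R = Rz(yaw) Ry(pitch) Rx(roll)).
In Python, from plant import * gives the robot as it stands.
- The arm moves only by the tool arm_command, never from a script. Its arguments are lists of equal length, an entry for each row: "gripper": the finger opening in mm, from 0 to 91.8; "dp": the shift along the tool's x, y, z in units of 25 mm (1.0 is 25 mm), a list of three; "twist": the turn about the tool's z in units of 5 degrees (1.0 is 5 degrees). A call has exactly 5 rows; each row shifts and turns the commanded pose from where the row before left it, along the tool's axes as they then stand; what a row does not reach is not made up. A row lasts 1/8 s, in which the tool goes at most 62.5 mm and 10.7 degrees, less where a joint would pass 70% of its speed; a pose out of reach is approached as far as the arm can. A call is refused whole if a number of a shift passes 1 or a number of a turn 1, either way. A call with a gripper value outside its range is refused whole. The fingers move at their own pace and stop on an object; the grip force is fixed at half the most. Time passes only in rows, so rows that do not move let the fingers close, or fill a call up. It gives the time, the measured TCP pose, the force, the opening and the grip force at its end, in the units of the state.
- get_obs(): the state, without advancing time (a new reading comes with each control period).
- capture(name): name is "side" or "top"; returns the picture (480x640x3 uint8, red, green, blue); there is no depth.
- get_calibration(name): a dict with "mtx" (3x3 intrinsics, pixels), "position" and "attitude" of the camera in the world. Camera axes: x right, y down, z forward; pixel columns grow to the right and rows downward; lengths in mm; the calibration is good to about 2 mm. A picture is of the moment at which its call begins. get_calibration takes no time and is no camera call.
- close_job(): hands the job in; it is judged then, once.
The state is a dict: "time": time; "joint_positions": joint angles; "dq": joint speeds; "tau": joint torques, N m; "tool_pos": TCP position; "tcp_rot": TCP orientation; "contact_force": force on the tool from outside, world axes, zero at the start; "moment": the same for the moment, N m; "grip_width": finger opening in mm; "finger_force": force on a finger pad.
Only numpy, scipy, OpenCV 4.12 (cv2) and the standard library are available. Lean on these libraries where they do the work, as an engineer would, in place of code of your own. Each camera call takes 0.05 s, during which the arm holds its last target. There are 200 camera calls.

## Task

Check the blue bracket on the sloping inspection stand: slide the calliper's jaw open so that the bracket fits, hang the bracket by its eye over the stand's steel peg so that it lies flat on the board with its tail between the calliper's jaws, and let go of it. Then gently slide the jaw shut until the tail is held snugly between both jaws, and back off with the bracket still hanging there. Leave the red bracket and the other things on the bench where they are.

Things in the scene. Friction and masses are not known exactly. Their poses are not given: they have to be found in the camera images.
- blue_block (a point): middle of the blue bracket (150 g, lies flat), 18 mm over its underside. Strap 30 mm wide (y), 8 mm thick; on it a grip block 36 mm long (x), 22 mm wide (y), top 28 mm over the underside: hold it there, across the 22 mm. x runs along the strap to the eye, 50 mm ahead; z up. The plain tail ends 59 mm behind (-x). A red bracket of the same shape is a bystander
- blue_eye (a point): centre of the blue bracket's round eye, half-way through its 8 mm thickness: hole 14 mm, outside 36 mm; axes as the bracket's, z is the hole's axis
- peg (a point): foot of the stand's steel peg, on the face of a plywood board that slopes up away from the robot, 30 deg from level. z: the peg's axis, square out of the board; x up the slope; y to the robot's left. Peg 10 mm thick, 27 mm long, the last 7 mm tapered. From the peg the board reaches 21 mm up, 167 mm down, 45 mm right, 195 mm left. The bracket hangs with its tail down the slope (-x)
- fixed_jaw (a point): tip of the fixed jaw's measuring face, on the board's face, 84 mm down the slope from the peg and 18.5 mm right of it; axes as peg. A bracket hung straight clears it by 3.5 mm. The calliper is screwed to the board: jaws from here to 29 mm further down, 8 mm high; beam along y (8 mm high), 40 to 56 mm down from here; slider (housing 16 mm high) and moving jaw on the left
- thumb_mid (a point): middle of the brass thumb screw that stands on the calliper's slider, square to the board: 14 mm thick, 24 mm long, from 16 to 40 mm off the board (this point is 28 mm off it). Push it along the board's y (peg's y) to slide the jaw: on its right side to open, on its left side to close; axes: z out of the board, x down the slope, y to the robot's right
- gauge_slider (a joint): travel of the calliper's sliding jaw, m: the gap between the jaws is this plus 1 mm, 0 shut, 0.09 wide open; growing moves the jaw and thumb screw to the left (+y of peg). Slides with about 1 N of friction, stays where it is left. A hanging bracket's tail fits from about 0.036; both jaws touch the 30 mm tail at about 0.029 to 0.030
- red: red bracket, same shape as the blue one, a bystander; origin under its grip block, x to its eye
- pliers: red-handled pliers lying flat, 52x169x16 mm; origin under the centre, long along y
- screw_jar: screw jar with a green lid, 54 mm across, 62 mm high; origin under its centre
- sanding_block: yellow sanding block, 102x72x56 mm; origin under its centre
- offcut: wooden offcut, 45x90x30 mm; origin under its centre
- project_box: grey-white electronics case, 50x76x30 mm; origin under its centre
- card_box: small white box, 34x66x20 mm; origin under its centre
Things that resemble listed ones, but are neither listed nor needed, are in the scene too. There is more than one size of the part that bears blue_block; the job needs the larger.

How it is judged (in metres and radians):
On the way:
1. the blue bracket hangs on the peg, flat on the board and let go, with the jaw still clear of it (x of blue_eye in the frame of peg between -0.004 and 0.004 m and y of blue_eye in the frame of peg between -0.004 and 0.004 m and z of blue_eye in the frame of peg below 0.008 m and angle between the z axis of blue_eye and the z axis of peg, either way round below 0.07 rad and value of joint gauge_slider above 0.034 m and contact force between the fingers and blue below 0.2 N), for 0.2 s.
At the end, for the whole second after the job is handed in: bracket hangs on the peg: eye within 4 mm of its axis along and across the slope, under 8 mm off the board and flat within 4 deg; tail down the slope within 4.6 deg; jaw shut on the tail (joint 26.5 to 32 mm); bystanders within 20 mm (x of blue_eye in the frame of peg between -0.004 and 0.004 m and y of blue_eye in the frame of peg between -0.004 and 0.004 m and z of blue_eye in the frame of peg below 0.008 m and angle between the z axis of blue_eye and the z axis of peg, either way round below 0.07 rad and value of joint gauge_slider between 0.0265 and 0.032 m and angle between the x axis of blue_eye and the x axis of peg, either way round below 0.08 rad); the robot touches nothing.
It fails at once if a bystander was moved by more than 20 mm (distance of any of red, pliers, screw_jar, sanding_block, offcut, project_box, card_box from where it was at the start of the episode above 0.02 m).
It fails at once if the jaw was forced onto the bracket with more than 40 N (contact force between gauge_slider and blue above 40 N).
It also fails if it takes over 72 s, if anything falls off the work surface, if the arm or the gripper's body presses on something with over 40 N, if the wrist force passes 120 N, or if a joint passes its speed limit or range.

## Working session

There is one attempt and no reset: what is moved stays moved. The work goes in short steps, Python scripts to look and compute and a tool call to move; the robot and the scene stay as the last step left them, time stands still between calls to the robot, and variables do not carry over. Pictures are saved under pics/ and viewed, at most 10 in all, crops included, and the job is handed in when it is done.

Besides the shell and the picture viewer there is one more tool, called after "Call:" in YAML: its name, and indented under it one key for each argument. arm_command: Moves the arm, as the interface text tells. Its arguments: {"type":"object","properties":{"gripper":{"type":"array"},"dp":{"type":"array"},"twist":{"type":"array"}},"required":["gripper","dp","twist"]}

```bash
mkdir -p pics; ls; python3 - <<'E'
from plant import *
import cv2
print(get_obs())
for n in("side","top"):
    print(n,get_calibration(n)); cv2.imwrite(f"pics/{n}0.png",capture(n)[:,:,::-1])
E
```

```text
pics
{'time': 0.0, 'joint_positions': array([-1.39803960e+00,  3.42723603e-01,  1.52503137e+00, -1.08647066e-05,
        1.27542542e+00, -1.45968602e-01]), 'dq': array([ 0.00016616, -0.0005926 ,  0.00028313, -0.00088483, -0.00068908,
       -0.00038561]), 'tau': array([-2.58915986e-05, -4.31237698e+01, -2.44220138e+01,  7.16627156e-02,
        5.59932785e-02, -1.45013391e-04]), 'tool_pos': array([ 164.47216729, -498.12622554,  226.03951532]), 'tcp_rot': array([-3.14002029e+00, -2.20659499e-04,  3.18728324e-01]), 'contact_force': array([-0.09695475, -0.46555342, -0.03287653]), 'moment': array([-0.00889722, -0.04315611, -0.05532531]), 'finger_force': 0.0, 'grip_width': 91.60398935567096}
side {'mtx': array([[476.06152033,   0.        , 322.12187175],
       [  0.        , 476.06152033, 237.95062256],
       [  0.        ,   0.        ,   1.        ]]), 'position': array([-472.95076116, -732.08566984, 1158.57139121]), 'attitude': array([-2.29795095, -0.02048638, -1.03067431])}
top {'mtx': array([[468.12357512,   0.        , 325.43718315],
       [  0.        , 468.12357512, 247.61468028],
       [  0.        ,   0.        ,   1.        ]]), 'position': array([ 250.84862937, -152.9665972 , 1551.31061214]), 'attitude': array([-2.94533894, -0.00870119, -1.57553487])}
```

View pics/side0.png

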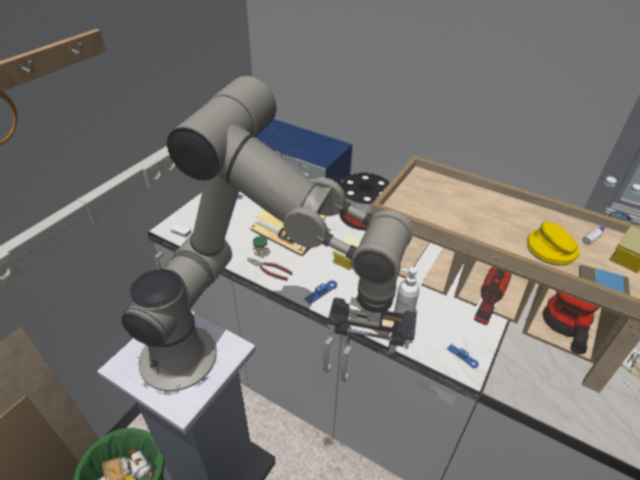

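View pics/top0.png

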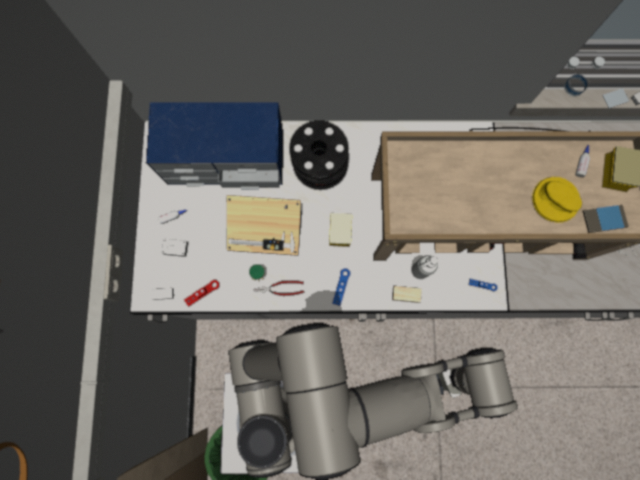

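The top view shows the stand at about (263,225), a blue bracket at (342,287) with its eye up, and a smaller-looking blue bracket at (483,285). The red bracket is at (202,292). I'll enlarge the work area.

```bash
cat > h.py <<'E'
from plant import *
import numpy as np, cv2
from scipy.spatial.transform import Rotation as R
def ray(n,uv):
    c=get_calibration(n); d=R.from_euler('xyz',c['attitude']).as_matrix()@np.linalg.inv(c['mtx'])@np.array([uv[0],uv[1],1.])
    return np.array(c['position']),d/np.linalg.norm(d)
def onz(n,uv,z):
    p,d=ray(n,uv); return p+d*(z-p[2])/d[2]
def onplane(n,uv,q,nn):
    p,d=ray(n,uv); return p+d*(np.dot(q-p,nn)/np.dot(d,nn))
def proj(n,X):
    c=get_calibration(n); v=c['mtx']@R.from_euler('xyz',c['attitude']).as_matrix().T@(np.array(X)-c['position']); return v[:2]/v[2]
def tri(ua,ub):
    p,d=ray('top',ua);q,e=ray('side',ub); s=np.linalg.lstsq(np.c_[d,-e],q-p,rcond=None)[0]
    a=p+s[0]*d;b=q+s[1]*e; return (a+b)/2,np.linalg.norm(a-b)
def blue(im):
    h=cv2.cvtColor(im,cv2.COLOR_RGB2HSV); return cv2.inRange(h,(100,120,80),(125,255,255))
E
python3 - <<'E'
from h import *
t=cv2.imread('pics/top0.png');s=cv2.imread('pics/side0.png')
cv2.imwrite('pics/topz.png',cv2.resize(t[190:310,220:360],None,fx=5.5,fy=5,interpolation=cv2.INTER_CUBIC)) if 0 else cv2.imwrite('pics/topz.png',cv2.resize(t[190:310,215:360],None,fx=5,fy=5,interpolation=cv2.INTER_CUBIC))
cv2.imwrite('pics/sidez.png',cv2.resize(s[205:310,240:370],None,fx=5,fy=5,interpolation=cv2.INTER_CUBIC))
for n,im in(('top',t),('side',s)):
    m=blue(im[:,:,::-1]); k,l,st,c=cv2.connectedComponentsWithStats(m)
    for i in range(1,k):
        if st[i,4]>25:
            pts=np.argwhere(l==i)[:,::-1].astype(np.float32); P=np.array([onz(n,p,8)[:2] for p in pts],np.float32)
            print(n,c[i].round(1),st[i,4],cv2.minAreaRect(P))
E
```

```text
Traceback (most recent call last):
  File "h.py", line 8, in onz
    p,d=ray(n,uv); return p+d*(z-p[2])/d[2]
        ~~~^^^^^^
  File "h.py", line 5, in ray
    c=get_calibration(n); d=R.from_euler('xyz',c['attitude']).as_matrix()@np.linalg.inv(c['mtx'])@np.array([uv[0],uv[1],1.])
ValueError: time passes only in moves, steps and waits
```

View pics/topz.png

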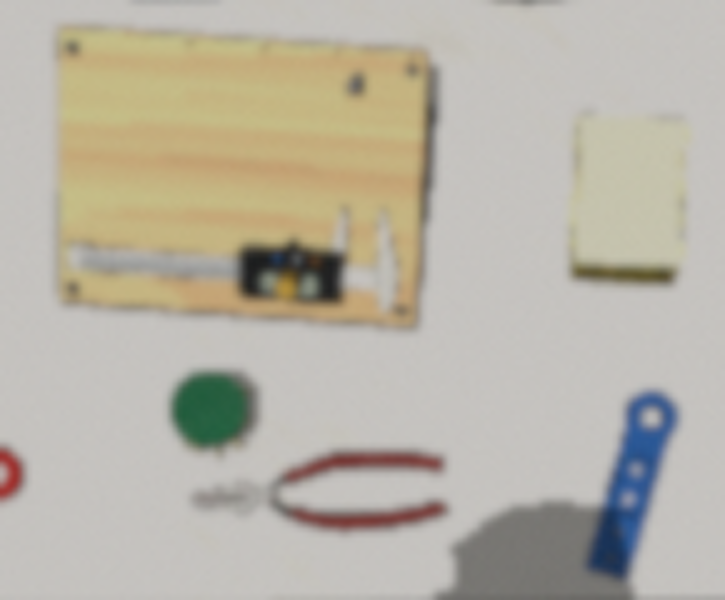

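View pics/sidez.png

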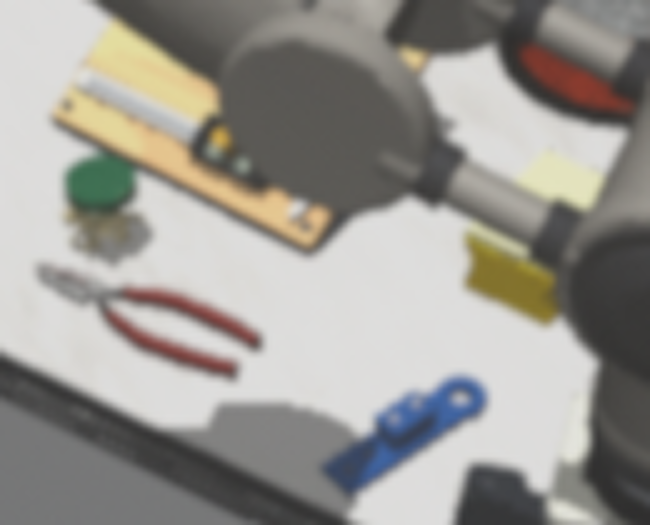

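The enlarged top view (5×, offset 215,190) shows the board corners at (60,28), (428,50), (417,326) and (60,300). The peg is at (357,84), the fixed jaw tip at (383,208), and the brass screw at about (288,282). The blue bracket's eye is at (652,417) and its tail end at (607,570). The arm hides the peg in the side view. Next I'll fit the board's corners and measure the brackets.

```bash
python3 - <<'E'
from plant import *
import pickle
pickle.dump({n:get_calibration(n) for n in('top','side')},open('cal.pkl','wb'))
E
sed -i 's/^def ray/import pickle\nCAL=pickle.load(open("\.\/cal.pkl","rb"))\ndef ray/; s/get_calibration(n)/CAL[n]/' h.py
cat > board.py <<'E'
from h import *
from scipy.optimize import least_squares
def mask(im):
    h=cv2.cvtColor(im,cv2.COLOR_RGB2HSV); m=cv2.inRange(h,(8,60,90),(32,255,255)); z=np.zeros_like(m); z[185:262,220:305]=m[185:262,220:305]
    z=cv2.morphologyEx(z,cv2.MORPH_CLOSE,np.ones((5,5)));k,l,st,c=cv2.connectedComponentsWithStats(z)
    return (l==1+np.argmax(st[1:,4])).astype(np.uint8)
def Rb(yaw): return R.from_euler('zy',[yaw,-np.pi/6]).as_matrix()  # x up slope, z out of board
C=np.array([[21,195,0],[21,-45,0],[-167,-45,0],[-167,195,0.]])
def corners(im):
    cs=max(cv2.findContours(mask(im),cv2.RETR_EXTERNAL,cv2.CHAIN_APPROX_NONE)[0],key=cv2.contourArea)[:,0]
    f=lambda a:cs[np.argmax(cs@np.array(a))].astype(float)
    init=np.array([f(a) for a in([-1,-1],[1,-1],[1,1],[-1,1])])
    L=[]
    for i in range(4):   # line through the middle of each edge
        a,b=init[i],init[(i+1)%4]; t=(cs-a)@(b-a)/((b-a)@(b-a)); n=np.array([-(b-a)[1],(b-a)[0]])/np.linalg.norm(b-a)
        p=cs[(t>.12)&(t<.88)&(abs((cs-a)@n)<2.5)].astype(np.float32); v=cv2.fitLine(p,cv2.DIST_HUBER,0,.01,.01).ravel(); nn=np.array([-v[1],v[0]])
        nn*=np.sign(nn@(v[2:]-init.mean(0)));L.append((nn,nn@v[2:]+.5))
    return np.array([np.linalg.solve([L[i-1][0],L[i][0]],[L[i-1][1],L[i][1]]) for i in range(4)])
def fit(c):
    r=least_squares(lambda p:np.concatenate([proj('top',p[:3]+Rb(p[3])@q)-u for q,u in zip(C,c)]),[650,-30,100,0],x_scale=[10,10,10,.1])
    return r.x,r.fun
E
python3 - <<'E'
from board import *
t=cv2.imread('pics/top0.png')[:,:,::-1];s=cv2.imread('pics/side0.png')[:,:,::-1]
c=corners(t);p,e=fit(c);print('corners',c.round(1).tolist(),'peg',p.round(3),'res',e.round(2))
B=Rb(p[3]);print('lowedge z',(p[:3]+B@C[2])[2])
q=lambda v:(5*(proj('top',p[:3]+B@np.array(v))-[215,190])).round(0)
print('pred crop peg foot,tip,jaw',q([0,0,0]),q([0,0,27]),q([-84,-18.5,0]))
th=onplane('top',(215+288/5,190+282/5),p[:3]+B@[0,0,28],B[:,2]); print('thumb',th, B.T@(th-p[:3]))
for n,im in(('top',t),('side',s)):
    m=blue(im); k,l,st,cc=cv2.connectedComponentsWithStats(m)
    for i in range(1,k):
        if 25<st[i,4]<3000:
            pts=np.argwhere(l==i)[:,::-1]; P=np.array([onz(n,a,8)[:2] for a in pts],np.float32)
            print(n,cc[i].round(1),st[i,4],cv2.minAreaRect(P))
E
```

```text
corners [[226.5, 194.8000030517578], [301.29998779296875, 200.3000030517578], [297.6000061035156, 254.5], [226.5, 249.6999969482422]] peg [ 6.83024e+02 -4.22640e+01  8.23700e+01 -7.60000e-02] res [ 0.28  0.   -0.23 -0.14  0.15  0.11 -0.2   0.03]
lowedge z -2.592386015842507
pred crop peg foot,tip,jaw [359.  77.] [357.  87.] [381. 203.]
thumb [555.62774815   6.16739183  41.15003436] [-134.22667498   38.38768922   28.        ]
top [217.9 113.8] 38 ((1041.4652099609375, 212.9921875), (21.755462646484375, 44.18327713012695), 83.57792663574219)
top [610.  217.8] 398 ((659.158447265625, -1142.5172119140625), (69.68611907958984, 69.54337310791016), 7.965511798858643)
top [340.6 287.5] 198 ((427.1529846191406, -219.0024871826172), (25.0360107421875, 118.35513305664062), 74.44414520263672)
top [479.8 284.1] 88 ((432.93896484375, -682.0283203125), (72.36536407470703, 15.408327102661133), 77.07506561279297)
side [302.6 143.4] 2198 ((1169.897216796875, 355.7388916015625), (229.1820068359375, 441.7885437011719), 0.3709392547607422)
side [609.7 279.8] 324 ((982.9915161132812, -1014.2328491210938), (68.11567687988281, 77.75377655029297), 6.485105514526367)
side [326.4 286.9] 70 ((449.8963928222656, -222.71536254882812), (28.508737564086914, 66.93649291992188), 62.76423263549805)
side [315.8 296.4] 33 ((395.7138671875, -217.1027374267578), (33.944515228271484, 19.494306564331055), 11.051069259643555)
side [460.7 353.9] 87 ((433.41009521484375, -682.211181640625), (72.97174072265625, 22.184171676635742), 75.81195068359375)
```

The board fit is consistent, with residuals under 0.3 px and the predicted peg and jaw tip close to where they appear in the image. Its height is only weakly known, so I'll check that in the side view once the arm is out of the way. The large blue bracket (about 120 × 27 mm) is the one at (342,287). I'm moving above the board now.

Call:
arm_command:
  gripper: [91, 91, 91, 91, 91]
  dp:
    - [1, -0.67, 0]
    - [1, -0.67, 0]
    - [1, -0.67, 0]
    - [1, -0.67, 0]
    - [1, -0.67, 0]
  twist: [0, 0, 0, 0, 0]

```text
time: 0.72
tool_pos: [257.4, -378.8, 226.4]
tcp_rot: [-3.141, 0.0, 0.319]
contact_force: [-0.3, -0.4, 0.0]
grip_width: 91.0
finger_force: 0.0
```

Call:
arm_command:
  gripper: [91, 91, 91, 91, 91]
  dp:
    - [1, -0.67, 0]
    - [1, -0.67, 0]
    - [1, -0.67, 0]
    - [1, -0.67, 0]
    - [1, -0.67, 0]
  twist: [0, 0, 0, 0, 0]

```text
time: 1.35
tool_pos: [349.9, -260.2, 226.5]
tcp_rot: [-3.141, 0.0, 0.319]
contact_force: [0.4, 0.7, -0.2]
grip_width: 90.8
finger_force: 0.0
```

Call:
arm_command:
  gripper: [91, 91, 91, 91, 91]
  dp:
    - [1, -0.67, 0]
    - [1, -0.67, 0]
    - [1, -0.67, 0]
    - [1, -0.67, 0]
    - [1, -0.67, 0]
  twist: [0, 0, 0, 0, 0]

```text
time: 1.98
tool_pos: [442.3, -141.5, 226.4]
tcp_rot: [-3.141, 0.001, 0.319]
contact_force: [-0.1, -0.7, -0.2]
grip_width: 91.5
finger_force: 0.0
```

Call:
arm_command:
  gripper: [60, 60, 60, 60, 60]
  dp:
    - [0, -1, 0]
    - [0, -1, 0]
    - [0, -1, 0]
    - [0, -1, 0]
    - [0, -1, 0]
  twist: [0.9, 0.9, 0.9, 0.9, 0.9]

```text
time: 2.6
tool_pos: [421.5, -19.0, 226.5]
tcp_rot: [3.142, 0.001, -0.077]
contact_force: [-0.6, -0.1, -0.6]
grip_width: 59.8
finger_force: 0.0
```

```bash
python3 - <<'E'
from h import *
for n in('side','top'): cv2.imwrite(f'pics/{n}1.png',capture(n)[:,:,::-1])
s=cv2.imread('pics/side1.png')
cv2.imwrite('pics/side1z.png',cv2.resize(s[190:315,235:390],None,fx=5,fy=4.8,interpolation=cv2.INTER_CUBIC))
E
```

```text
(no output)
```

View pics/side1z.png

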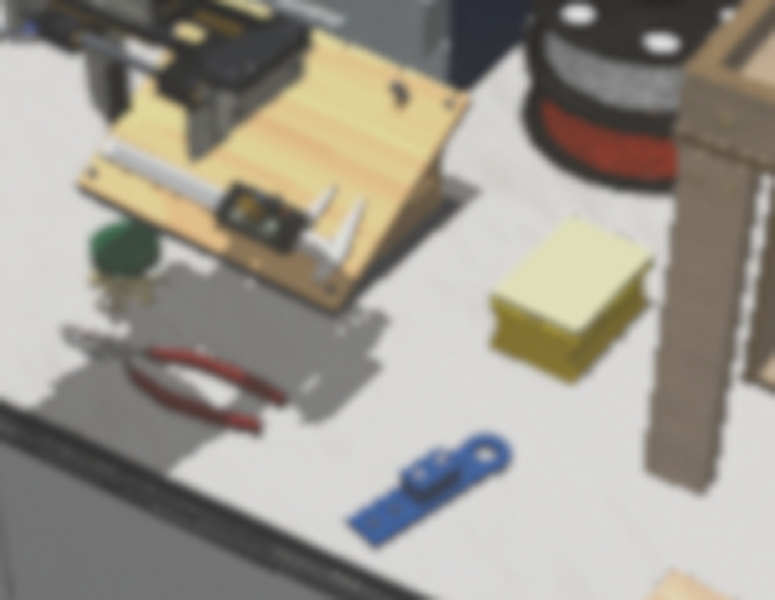

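In the side view (offset 235,190; scale 5×4.8) the board's corners are at upper right (469,96), lower right (340,304) and lower left (79,185). The jaw tip is at (360,201), the peg at (400,90), and the bracket's eye hole at (490,456). I'll combine both views.

```bash
python3 - <<'E'
from board import *
t=cv2.imread('pics/top0.png')[:,:,::-1];s=cv2.imread('pics/side1.png')[:,:,::-1]
S=lambda u,v:np.array([235+u/5-.4,190+v/4.8-.4]); T=lambda u,v:np.array([215+u/5-.4,190+v/5-.4])
c=corners(t)
obs=[('top',q,u,1) for q,u in zip(C,c)]+[('side',C[1],S(469,96),1),('side',C[2],S(340,304),1),('side',C[3],S(79,185),1),
 ('top',np.array([-84,-18.5,6]),T(383,206),.5),('side',np.array([-84,-18.5,6.]),S(359,201),.5)]
f=lambda p:np.concatenate([w*(proj(n,p[:3]+Rb(p[3])@q)-u) for n,q,u,w in obs])
r=least_squares(f,[680,-42,85,0],x_scale=[10,10,10,.1]);p=r.x;print('peg',p.round(3),r.fun.round(2).reshape(-1,2).tolist())
B=Rb(p[3]);np.save('peg.npy',p)
print('low edge z',(p[:3]+B@C[2])[2], 'top only', fit(c)[0])
for n,g in(('top',T),('side',S)):
    print(n,[proj(n,p[:3]+B@np.array([0,0,h])).round(1).tolist() for h in(0,27)])
print('seen peg',T(357,84),S(400,90))
# thumb: orange mask
for n,im,box in(('top',t,(262,240,285,252)),('side',s,(278,225,300,245))):
    h=cv2.cvtColor(im,cv2.COLOR_RGB2HSV); x0,y0,x1,y1=box
    m=cv2.inRange(h,(12,150,100),(26,255,255))[y0:y1,x0:x1]; a=np.argwhere(m)
    print(n,'thumb px',len(a),a.mean(0)[::-1]+[x0,y0])
# bracket: mask vs plane z=8 , eye hole
for n,im in(('top',t),('side',s)):
    m=blue(im); k,l,st,cc=cv2.connectedComponentsWithStats(cv2.morphologyEx(m,cv2.MORPH_CLOSE,np.ones((3,3))) if n=='side' else m)
    for i in range(1,k):
        if abs(cc[i][0]-335)<14 and abs(cc[i][1]-288)<14: print(n,cc[i],st[i])
E_=[onz('top',T(652,417),4),onz('side',S(490,456),4)];print('eye',E_,tri(T(652,417),S(490,456)))
print('tailend',onz('top',T(607,572),8),onz('side',S(364,533),8))
print('blockC',onz('side',S(433,466),28))
E
```

```text
peg [ 6.80157e+02 -4.24250e+01  9.72240e+01 -6.40000e-02] [[-0.7, 0.11], [-0.45, -0.8], [0.54, 0.05], [-0.5, 0.68], [1.48, 0.42], [-0.06, 1.56], [-0.76, -1.27], [-0.03, 0.02], [0.88, -0.28]]
low edge z 12.448079085199822 top only [ 6.83023533e+02 -4.22641023e+01  8.23704099e+01 -7.57189785e-02]
top [[286.6, 205.0], [286.0, 207.0]]
side [[316.5, 210.0], [314.6, 206.8]]
seen peg [286.  206.4] [314.6  208.35]
top thumb px 10 [272.2 246.7]
side thumb px 0 [nan nan]
top [340.57070707 287.51515152] [333 269  16  36 198]
side [326.58461538 286.90769231] [318 282  18  10  65]
eye [array([ 471.89431769, -232.7318178 ,    4.        ]), array([ 472.73373419, -232.83357724,    4.        ])] (array([ 471.96199679, -232.92588021,    4.70719167]), np.float64(0.5668695918758913))
tailend [ 368.75711259 -201.63895611    8.        ] [ 367.50275992 -201.29935036    8.        ]
blockC [ 425.84345068 -216.7370275    28.        ]<stdin>:18: RuntimeWarning: Mean of empty slice.
  ret = um.true_divide(
```

Both views agree to about 1 mm:
- **Eye:** (472,−232.8).
- **Tail end:** (368,−201.5), giving a length of 108.6 mm against the stated 109.
- **Peg foot:** about (680,−42.4,97).

Next is the thumb screw.

```bash
cat > go.py <<'E'
from board import *
p=np.load('peg.npy');P0=p[:3];B=Rb(p[3])
def togo(target,yaw):
    o=get_obs(); pos=np.array(o['tool_pos']); r=o['tcp_rot']; Rm=R.from_euler('xyz',r).as_matrix()
    print('t',round(o['time'],2),'at',pos.round(1),'yaw',round(r[2],3),'dp units',(Rm.T@(np.array(target)-pos)/25).round(2),'twist units',round(-np.degrees(yaw-r[2])/5,2))
E
python3 - <<'E'
from go import *
for h in(28,38):
    x=onplane('top',(272.2,246.5),P0+B@[0,0,h],B[:,2]);print(h,(B.T@(x-P0)).round(1))
# moving jaw tip crop (345,208), fixed (383,206)
for u in((345,208),(383,206)):
    x=onplane('top',(214.6+u[0]/5,189.6+u[1]/5),P0+B@[0,0,8],B[:,2]);print((B.T@(x-P0)).round(1))
tm=P0+B@[-132,34,28];print('thumb',tm)
togo(tm,p[3]); togo(P0+B@[-132,34,78],p[3])
E
```

```text
28 [-134.3   39.8   28. ]
38 [-130.8   38.9   38. ]
[-86.1   5.9   8. ]
[-83.2 -18.8   8. ]
thumb [5.53975861e+02 8.56920248e-03 5.67052806e+01]
t 2.7 at [421.5 -18.2 226.5] yaw -0.072 dp units [ 5.24 -1.11  6.79] twist units -0.09
t 2.7 at [421.5 -18.2 226.5] yaw -0.072 dp units [ 4.24 -1.03  5.06] twist units -0.09
```

Call:
arm_command:
  gripper: [46, 46, 46, 46, 46]
  dp:
    - [1, -0.26, 0.6]
    - [1, -0.26, 0.6]
    - [1, -0.26, 0.6]
    - [1, -0.26, 0.6]
    - [1, -0.26, 0.6]
  twist: [-0.09, 0, 0, 0, 0]

```text
time: 3.32
tool_pos: [549.6, 3.4, 150.8]
tcp_rot: [3.141, 0.001, -0.065]
contact_force: [0.6, 0.1, 1.0]
grip_width: 46.1
finger_force: 0.0
```

Call:
arm_command:
  gripper: [46, 46, 46, 46, 46]
  dp:
    - [0.24, 0, 0.7]
    - [0, 0, 1]
    - [0, 0, 1]
    - [0, 0, 0.6]
    - [0, 0, 0.35]
  twist: [0, 0, 0, 0, 0]

```text
time: 3.95
tool_pos: [554.3, 3.4, 59.7]
tcp_rot: [3.141, 0.001, -0.066]
contact_force: [0.0, -0.1, 0.6]
grip_width: 45.8
finger_force: 0.0
```

Call:
arm_command:
  gripper: [46, 46, 46, 46, 46]
  dp:
    - [0, 0, 0]
    - [0, -0.5, 0]
    - [0, -0.5, 0]
    - [0, 0, 0]
    - [0, 0, 0]
  twist: [0, 0, 0, 0, 0]

```text
time: 4.58
tool_pos: [556.5, 29.0, 60.6]
tcp_rot: [3.141, -0.0, -0.065]
contact_force: [0.2, -0.5, -0.6]
grip_width: 45.8
finger_force: 0.0
```

```bash
python3 - <<'E'
from go import *
for n in('side','top'): cv2.imwrite(f'pics/{n}2.png',capture(n)[:,:,::-1])
s=cv2.imread('pics/side2.png')[195:275,245:345];t=cv2.imread('pics/top2.png')[180:260,215:315]
cv2.imwrite('pics/m2.png',np.vstack([cv2.resize(a,(600,290),interpolation=cv2.INTER_CUBIC) if 0 else cv2.resize(a,(375,300),interpolation=cv2.INTER_CUBIC) for a in(s,t)]))
togo(P0+B@[-132,93,28],p[3])
E
```

```text
t 4.67 at [556.4  28.6  60.5] yaw -0.066 dp units [-0.05 -1.21  0.08] twist units -0.02
```

View pics/m2.png

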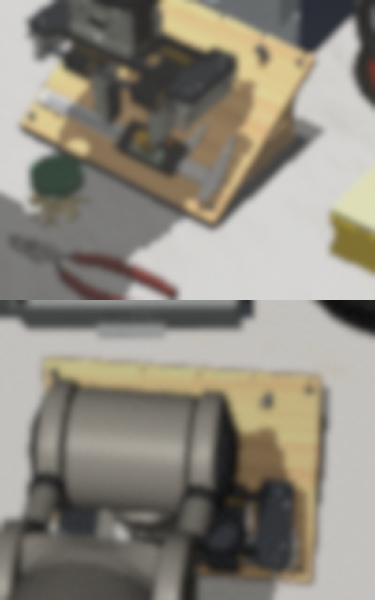

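The fingers straddle the brass screw, with the right finger just to its right (side crop (160,130)). I'll push left.

Call:
arm_command:
  gripper: [46, 46, 46, 46, 46]
  dp:
    - [0, -0.3, 0]
    - [0, -0.3, 0]
    - [0, -0.3, 0]
    - [0, -0.3, 0]
    - [0, 0, 0]
  twist: [0, 0, 0, 0, 0]

```text
time: 5.3
tool_pos: [558.4, 59.5, 60.4]
tcp_rot: [-3.141, 0.0, -0.065]
contact_force: [0.2, -0.7, 0.5]
grip_width: 46.0
finger_force: 0.0
```

Call:
arm_command:
  gripper: [46, 46, 46, 46, 46]
  dp:
    - [0, 0.2, 0]
    - [0, 0, -0.8]
    - [0, 0, -1]
    - [0, 0, -1]
    - [0, 0, -1]
  twist: [0, 0, 0, 0, 0]

```text
time: 5.92
tool_pos: [557.9, 53.2, 156.2]
tcp_rot: [3.142, 0.0, -0.067]
contact_force: [-0.3, 0.4, -0.3]
grip_width: 45.8
finger_force: 0.0
```

```bash
python3 - <<'E'
from go import *
s=capture('side')[:,:,::-1];cv2.imwrite('pics/side3.png',s)
cv2.imwrite('pics/s3.png',cv2.resize(s[195:275,245:345],(750,600),interpolation=cv2.INTER_CUBIC))
d=np.array([104,-31.2])/108.6; b=np.array([472.2,-232.8])-50*d; print(b)
togo([*b,120],np.arctan2(d[1],d[0])); togo([*b,15],np.arctan2(d[1],d[0]))
E
```

```text
[ 424.31786372 -218.43535912]
t 5.97 at [559.7  53.1 159.7] yaw -0.067 dp units [-4.69 11.2   1.56] twist units 2.58
t 5.97 at [559.7  53.1 159.7] yaw -0.067 dp units [-4.71 11.2   5.76] twist units 2.58
```

View pics/s3.png

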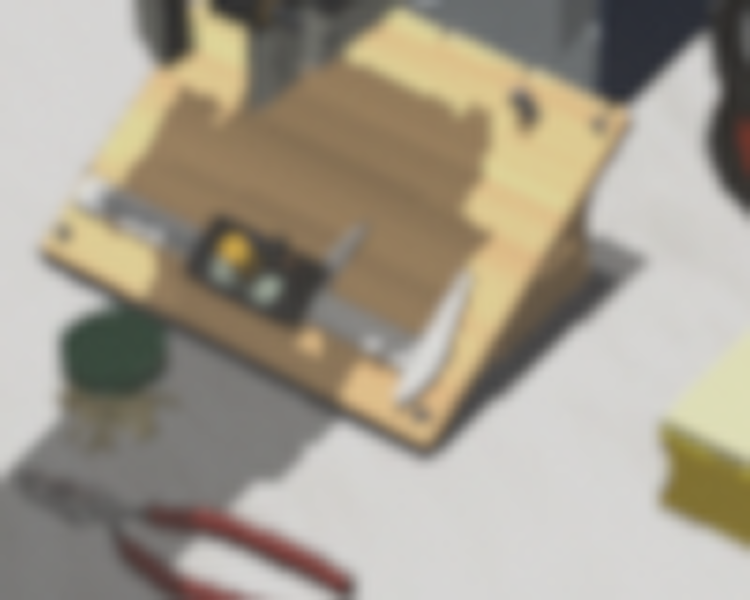

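The jaw now stands about 50 mm open (moving tip (360,228), fixed tip (467,272)). Next I'm going to the blue bracket.

Call:
arm_command:
  gripper: [50, 50, 50, 50, 50]
  dp:
    - [-0.5, 1, 0]
    - [-0.5, 1, 0]
    - [-0.5, 1, 0]
    - [-0.5, 1, 0]
    - [-0.5, 1, 0]
  twist: [0, 0, 0, 0, 0]

```text
time: 6.6
tool_pos: [486.7, -68.0, 155.0]
tcp_rot: [-3.142, 0.0, -0.067]
contact_force: [0.7, -0.1, 0.2]
grip_width: 50.3
finger_force: 0.0
```

Call:
arm_command:
  gripper: [50, 50, 50, 50, 50]
  dp:
    - [-0.5, 1, 0]
    - [-0.5, 1, 0]
    - [-0.5, 1, 0]
    - [-0.5, 1, 0]
    - [-0.2, 1, 0]
  twist: [0, 0, 0, 0, 0]

```text
time: 7.22
tool_pos: [423.3, -188.9, 155.1]
tcp_rot: [-3.141, 0.001, -0.067]
contact_force: [-0.0, 0.6, -0.3]
grip_width: 49.9
finger_force: 0.0
```

Call:
arm_command:
  gripper: [50, 50, 50, 50, 50]
  dp:
    - [0, 1, 0]
    - [0, 0.2, 0]
    - [0, 0, 0.6]
    - [0, 0, 0.6]
    - [0, 0, 0.6]
  twist: [0, 0, 0.86, 0.86, 0.86]

```text
time: 7.85
tool_pos: [422.2, -217.3, 109.8]
tcp_rot: [-3.141, 0.0, -0.294]
contact_force: [0.3, -0.1, 0.3]
grip_width: 49.9
finger_force: 0.0
```

Call:
arm_command:
  gripper: [50, 50, 50, 50, 50]
  dp:
    - [0, 0, 0.5]
    - [0, 0, 0.5]
    - [0, 0, 0]
    - [0, 0, 0]
    - [0, 0, 0]
  twist: [0, 0, 0, 0, 0]

```text
time: 8.48
tool_pos: [422.7, -218.2, 86.0]
tcp_rot: [3.141, -0.001, -0.291]
contact_force: [0.4, 0.3, -0.2]
grip_width: 50.1
finger_force: 0.0
```

```bash
python3 - <<'E'
from go import *
togo([424.3,-218.4,16],-.2915)
E
```

```text
t 8.47 at [ 422.7 -218.2   86. ] yaw -0.291 dp units [ 0.06 -0.01  2.8 ] twist units 0.01
```

Call:
arm_command:
  gripper: [50, 50, 50, 50, 50]
  dp:
    - [0.06, 0, 0.8]
    - [0, 0, 0.8]
    - [0, 0, 0.8]
    - [0, 0, 0.4]
    - [0, 0, 0]
  twist: [0, 0, 0, 0, 0]

```text
time: 9.1
tool_pos: [423.7, -218.4, 15.3]
tcp_rot: [-3.141, 0.001, -0.291]
contact_force: [0.0, -0.2, 0.6]
grip_width: 49.7
finger_force: 0.0
```

Call:
arm_command:
  gripper: [10, 10, 10, 10, 10]
  dp:
    - [0, 0, 0]
    - [0, 0, 0]
    - [0, 0, 0]
    - [0, 0, 0]
    - [0, 0, 0]
  twist: [0, 0, 0, 0, 0]

```text
time: 9.72
tool_pos: [424.0, -218.5, 15.8]
tcp_rot: [3.141, -0.001, -0.291]
contact_force: [0.3, 1.5, 4.4]
grip_width: 21.3
finger_force: 30.0
```

Call:
arm_command:
  gripper: [10, 10, 10, 10, 10]
  dp:
    - [0, 0, 0]
    - [0, 0, -0.4]
    - [0, 0, -1]
    - [0, 0, -1]
    - [0, 0, -1]
  twist: [0, 0, 0, 0, 0]

```text
time: 10.35
tool_pos: [423.5, -218.2, 101.4]
tcp_rot: [-3.142, 0.001, -0.291]
contact_force: [1.0, -0.3, -2.0]
grip_width: 21.4
finger_force: 30.0
```

Call:
arm_command:
  gripper: [10, 10, 10, 10, 10]
  dp:
    - [0, 0, -1]
    - [0, 0, -1]
    - [0, 0, 0]
    - [0, 0, 0]
    - [0, 0, 0]
  twist: [0, -0.9, -0.9, -0.8, 0]

```text
time: 10.98
tool_pos: [423.6, -218.3, 150.6]
tcp_rot: [-3.142, 0.0, -0.065]
contact_force: [0.6, -0.2, -2.2]
grip_width: 22.0
finger_force: 30.0
```

```bash
python3 - <<'E'
from go import *
# hold point when flush: block mid (16..28 -> TCP 8 over blue_block-ish)
g=lambda y,h: P0+B@[-50,y,h]
for h in (18,60): print(g(150,h)); togo(g(150,h),p[3])
E
```

```text
[636.31462904 110.4845998   92.69658495]
t 10.97 at [ 423.6 -218.3  150.6] yaw -0.065 dp units [  7.64 -13.67   2.32] twist units -0.01
[615.31462904 110.4845998  129.06965191]
t 10.97 at [ 423.6 -218.3  150.6] yaw -0.065 dp units [  6.8  -13.62   0.86] twist units -0.01
```

The bracket is gripped (21.5 mm, 30 N). The tool can only point down, so I'll press the bracket onto the clear left part of the sloping board. That should make it pivot 30° in the grip.

Call:
arm_command:
  gripper: [10, 10, 10, 10, 10]
  dp:
    - [0.53, -0.98, 0]
    - [0.53, -0.98, 0]
    - [0.53, -0.98, 0]
    - [0.53, -0.98, 0]
    - [0.53, -0.98, 0]
  twist: [0, 0, 0, 0, 0]

```text
time: 11.6
tool_pos: [498.0, -99.6, 150.4]
tcp_rot: [-3.142, 0.001, -0.066]
contact_force: [0.5, 0.5, -2.5]
grip_width: 21.4
finger_force: 30.0
```

Call:
arm_command:
  gripper: [10, 10, 10, 10, 10]
  dp:
    - [0.53, -0.98, 0]
    - [0.53, -0.98, 0]
    - [0.53, -0.98, 0]
    - [0.53, -0.98, 0]
    - [0.53, -0.98, 0]
  twist: [0, 0, 0, 0, 0]

```text
time: 12.22
tool_pos: [572.0, 18.4, 150.2]
tcp_rot: [3.141, 0.001, -0.066]
contact_force: [1.0, 1.1, -2.5]
grip_width: 21.6
finger_force: 30.0
```

Call:
arm_command:
  gripper: [10, 10, 10, 10, 10]
  dp:
    - [0.53, -0.98, 0]
    - [0.53, -0.98, 0]
    - [0.53, -0.98, 0]
    - [0.53, -0.98, 0]
    - [0, 0, 0.6]
  twist: [0, 0, 0, 0, 0]

```text
time: 12.85
tool_pos: [632.1, 113.5, 135.7]
tcp_rot: [-3.141, -0.002, -0.064]
contact_force: [0.5, -1.5, -2.4]
grip_width: 21.5
finger_force: 30.0
```

Call:
arm_command:
  gripper: [10, 10, 10, 10, 10]
  dp:
    - [0, 0, 0.2]
    - [0, 0, 0.2]
    - [0, 0, 0.2]
    - [0, 0, 0.2]
    - [0, 0, 0]
  twist: [0, 0, 0, 0, 0]

```text
time: 13.48
tool_pos: [630.9, 111.6, 115.6]
tcp_rot: [3.141, 0.0, -0.065]
contact_force: [-2.4, -0.2, 0.6]
grip_width: 21.5
finger_force: 30.0
```

Call:
arm_command:
  gripper: [10, 10, 10, 10, 10]
  dp:
    - [0, 0, 0.15]
    - [0, 0, 0.15]
    - [0, 0, 0.15]
    - [0, 0, 0]
    - [0, 0, 0]
  twist: [0, 0, 0, 0, 0]

```text
time: 14.1
tool_pos: [629.4, 112.0, 104.0]
tcp_rot: [3.141, 0.003, -0.064]
contact_force: [-6.3, -1.1, 1.0]
grip_width: 21.9
finger_force: 30.0
```

Call:
arm_command:
  gripper: [10, 10, 10, 10, 10]
  dp:
    - [0, 0, 0.12]
    - [0, 0, 0.12]
    - [0, 0, 0.12]
    - [0, 0, 0]
    - [0, 0, 0]
  twist: [0, 0, 0, 0, 0]

```text
time: 14.72
tool_pos: [629.8, 112.0, 95.1]
tcp_rot: [3.141, 0.003, -0.064]
contact_force: [-6.2, -0.1, 2.5]
grip_width: 21.9
finger_force: 30.0
```

Call:
arm_command:
  gripper: [10, 10, 10, 10, 10]
  dp:
    - [0, 0, 0.08]
    - [0, 0, 0.08]
    - [0, 0, 0.08]
    - [0, 0, 0]
    - [0, 0, 0]
  twist: [0, 0, 0, 0, 0]

```text
time: 15.35
tool_pos: [630.4, 112.0, 89.2]
tcp_rot: [3.141, 0.001, -0.064]
contact_force: [-5.0, -0.2, 0.8]
grip_width: 21.6
finger_force: 30.0
```

```bash
python3 - <<'E'
from go import *
s=capture('side')[:,:,::-1];cv2.imwrite('pics/side4.png',s)
cv2.imwrite('pics/s4.png',cv2.resize(s[185:265,230:330],(750,600),interpolation=cv2.INTER_CUBIC))
o=get_obs();print(o['tool_pos'],o['contact_force'],o['moment'])
E
```

```text
[630.33870431 111.96973529  89.1183731 ] [-4.71607676  0.57953627  1.8277412 ] [-0.03789368  0.71659238 -0.06743722]
```

View pics/s4.png

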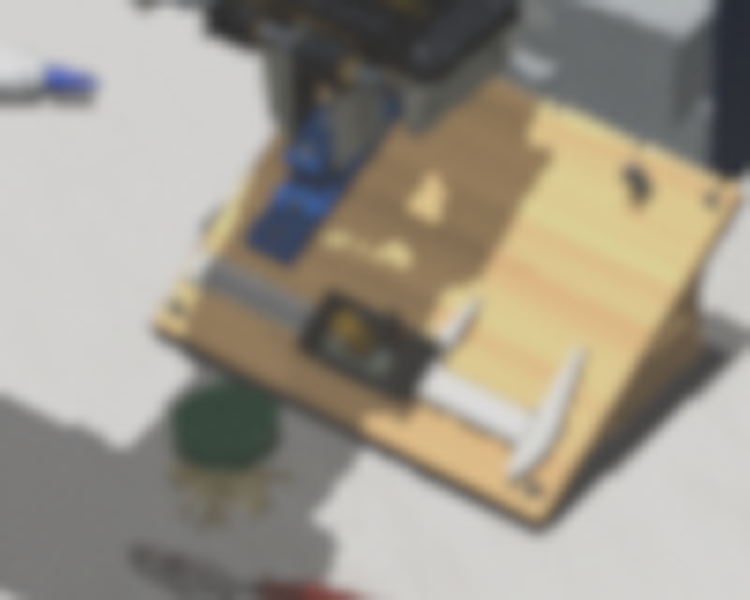

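The bracket's tail (crop (275,235)) is tilting towards the board, clear of the beam. I'll press on until the force rises.

Call:
arm_command:
  gripper: [10, 10, 10, 10, 10]
  dp:
    - [0, 0, 0.06]
    - [0, 0, 0.06]
    - [0, 0, 0]
    - [0, 0, 0]
    - [0, 0, 0]
  twist: [0, 0, 0, 0, 0]

```text
time: 16.02
tool_pos: [630.7, 112.0, 86.2]
tcp_rot: [3.141, 0.001, -0.064]
contact_force: [-4.9, -1.0, 2.0]
grip_width: 21.6
finger_force: 30.0
```

Call:
arm_command:
  gripper: [10, 10, 10, 10, 10]
  dp:
    - [0, 0, 0.06]
    - [0, 0, 0.06]
    - [0, 0, 0]
    - [0, 0, 0]
    - [0, 0, 0]
  twist: [0, 0, 0, 0, 0]

```text
time: 16.65
tool_pos: [631.2, 111.9, 83.3]
tcp_rot: [3.142, -0.001, -0.064]
contact_force: [-2.6, -2.0, 1.5]
grip_width: 21.4
finger_force: 30.0
```

Call:
arm_command:
  gripper: [10, 10, 10, 10, 10]
  dp:
    - [0, 0, 0.06]
    - [0, 0, 0]
    - [0, 0, 0.04]
    - [0, 0, 0]
    - [0, 0, 0]
  twist: [0, 0, 0, 0, 0]

```text
time: 17.27
tool_pos: [631.4, 111.9, 82.3]
tcp_rot: [3.142, -0.002, -0.064]
contact_force: [-7.3, -1.9, 10.5]
grip_width: 21.7
finger_force: 30.0
```

Call:
arm_command:
  gripper: [10, 10, 10, 10, 10]
  dp:
    - [0, 0, 0.04]
    - [0, 0, 0]
    - [0, 0, 0.04]
    - [0, 0, 0]
    - [0, 0, 0]
  twist: [0, 0, 0, 0, 0]

```text
time: 17.9
tool_pos: [631.4, 111.9, 82.3]
tcp_rot: [3.142, -0.003, -0.064]
contact_force: [-11.0, -2.2, 21.5]
grip_width: 21.4
finger_force: 30.0
```

The force has turned square to the board (−11, 21.5 N, close to tan 30°), so the bracket is flush at 30° in the grip. While it lies on the board, I'll measure its tail in the side view and the peg by its low saturation.

```bash
python3 - <<'E'
from go import *
s=capture('side');t=capture('top');cv2.imwrite('pics/side5.png',s[:,:,::-1]);cv2.imwrite('pics/top5.png',t[:,:,::-1])
o=get_obs();tp=np.array(o['tool_pos']);print('TCP in peg frame',B.T@(tp-P0),o['contact_force'])
h=cv2.cvtColor(s,cv2.COLOR_RGB2HSV)
m=cv2.inRange(h,(100,110,30),(128,255,255));m[:205]=0;m[:,:255]=0;m[235:]=0;m[:,290:]=0
a=np.argwhere(m)[:,::-1];Q=np.array([B.T@(onplane('side',q,P0+8*B[:,2],B[:,2])-P0) for q in a])
print(len(a),'px',a.min(0),a.max(0),'x range',Q[:,0].min(),Q[:,0].max())
for lo in np.arange(np.floor(Q[:,0].min()),Q[:,0].min()+45,5):
    k=Q[(Q[:,0]>=lo)&(Q[:,0]<lo+5)]
    if len(k):print(lo,len(k),'y',k[:,1].min().round(1),k[:,1].max().round(1))
print('side S');print(h[202:216,308:322,1]);
ht=cv2.cvtColor(t,cv2.COLOR_RGB2HSV);print('top S');print(ht[200:213,280:293,1])
E
```

```text
TCP in peg frame [-59.510805   150.81075146  11.43175811] [-10.92903412  -1.81051624  22.50199086]
28 px [268 208] [274 215] x range -97.87338362001657 -67.62619768090444
-98.0 2 y 152.3 154.6
-93.0 6 y 138.2 156.9
-88.0 8 y 136.9 159.2
-83.0 6 y 139.2 157.9
-78.0 1 y 137.9 137.9
-73.0 4 y 151.8 161.2
-68.0 1 y 154.1 154.1
side S
[[84 77 70 60 45 27 11  7  9  9  7 10 10 12]
 [92 89 85 81 74 63 46 23 12  9  7  9 12 11]
 [95 95 94 93 91 85 75 61 50 41 25 11  5  9]
 [92 93 94 97 96 92 88 83 75 69 62 50 30 11]
 [90 91 92 93 91 82 77 86 89 87 84 79 68 53]
 [88 90 90 90 84 66 53 74 90 95 95 92 89 80]
 [87 88 88 89 85 66 37 56 82 94 96 97 96 93]
 [84 86 87 88 86 79 57 44 72 86 93 94 95 97]
 [83 84 84 85 87 86 75 60 71 84 88 91 92 94]
 [84 84 84 85 87 87 87 82 82 86 88 88 88 90]
 [86 85 85 85 88 91 92 91 88 87 88 87 87 87]
 [85 85 85 87 88 90 92 92 89 87 87 87 88 88]
 [85 86 85 86 86 87 90 90 90 90 88 87 87 87]
 [84 84 85 86 86 86 87 87 88 90 90 88 88 88]]
top S
[[81 83 83 85 83 81 80 83 82 81 78 75 73]
 [92 94 94 95 93 91 92 92 94 92 92 90 89]
 [96 97 99 97 98 97 97 97 98 95 98 95 95]
 [94 95 94 94 95 95 94 95 96 96 97 97 97]
 [91 92 91 90 89 85 82 86 90 92 93 92 92]
 [88 90 89 87 83 70 58 75 85 89 90 90 90]
 [89 88 89 87 74 45 33 67 85 88 88 87 88]
 [86 87 88 84 69 38 32 70 87 88 88 90 88]
 [86 84 85 84 77 65 69 82 87 87 88 86 87]
 [84 83 84 84 85 86 86 89 90 89 88 88 89]
 [84 84 85 85 89 89 91 90 91 90 90 90 89]
 [85 86 85 86 86 88 88 89 88 88 88 90 87]
 [85 86 86 86 86 87 87 86 86 87 87 86 88]]
```

```bash
python3 - <<'E'
from go import *
s=cv2.imread('pics/side5.png')[:,:,::-1];t=cv2.imread('pics/top5.png')[:,:,::-1]
def cen(im,x0,y0,x1,y1,lim=82):
    S=cv2.cvtColor(im,cv2.COLOR_RGB2HSV)[y0:y1,x0:x1,1].astype(float);w=np.clip(lim-S,0,None);Y,X=np.mgrid[y0:y1,x0:x1];return np.array([(w*X).sum(),(w*Y).sum()])/w.sum()
ct=cen(t,283,203,289,210);cs=cen(s,311,206,317,212);print(ct,cs)
x,g=tri(ct,cs);print('peg mid tri',x,'gap',g,'in peg frame',B.T@(x-P0))
d=s.astype(int);d=d[:,:,2]-d[:,:,0]
m=(d>12).astype(np.uint8);z=np.zeros_like(m);z[200:232,255:288]=m[200:232,255:288]
print(d[205:225,258:286])
# board side corners: try line where low-left and right edges lie
h=cv2.cvtColor(s,cv2.COLOR_RGB2HSV)
E
```

```text
[285.58169935 206.47712418] [314.38697318 208.35632184]
peg mid tri [671.39227197 -39.65747495 109.38862044] gap 1.373290823144941 in peg frame [-1.6831732   2.66471411 14.91690531]
[[ -3  -2  -2  -2  -2  -6 -15 -32 -44 -40 -20  12  37  45  40  31  13  -2
   -5  -4  -1  -2 -18 -40 -51 -54 -51 -47]
 [ -3  -2  -2  -3  -5 -11 -26 -43 -49 -38  -8  27  34  31  34  32  14  -2
   -3   2   6  -6 -31 -46 -52 -53 -54 -55]
 [ -2  -3  -2  -4  -9 -22 -39 -49 -49 -35   4  44  45  36  39  34  15   0
    3  11   7 -19 -41 -50 -51 -52 -53 -54]
 [ -2  -3  -3  -8 -22 -38 -49 -52 -50 -40  -8  33  51  53  51  35  16   8
   14  16  -5 -33 -48 -52 -52 -52 -52 -55]
 [ -3  -2  -6 -18 -36 -50 -53 -53 -52 -45 -21  15  38  48  46  30  18  18
   20   6 -22 -44 -51 -53 -53 -52 -53 -57]
 [ -2  -5 -13 -31 -48 -54 -54 -54 -49 -34  -3  26  34  32  29  21  20  22
   13 -13 -36 -47 -50 -52 -52 -53 -56 -63]
 [ -3  -9 -25 -45 -54 -56 -55 -53 -39  -2  41  54  45  40  36  31  31  21
   -2 -29 -45 -48 -49 -49 -50 -54 -61 -71]
 [ -6 -20 -42 -55 -56 -56 -56 -49 -22  30  70  68  56  60  61  56  46  14
  -21 -41 -48 -49 -48 -47
[... 722 characters left out ...]
-19 -26 -33 -41 -41 -28  -5  15  26  32  37  37  26  -2 -31 -47 -53 -54
  -55 -56 -56 -57 -59 -64 -66 -68 -63 -57]
 [ -4  -8 -13 -22 -30 -32 -29 -18  -1  15  29  29   8 -23 -42 -51 -52 -51
  -53 -53 -52 -53 -56 -58 -61 -63 -61 -56]
 [  0   0  -1  -7 -14 -21 -28 -32 -29 -18  -4  -1 -18 -41 -51 -53 -53 -52
  -51 -51 -51 -52 -52 -55 -56 -57 -57 -56]
 [ -2   0   1  -1  -3  -7 -13 -21 -30 -33 -32 -32 -40 -50 -52 -52 -51 -51
  -51 -51 -51 -50 -50 -52 -53 -53 -54 -55]
 [-15 -10  -4   0   1   0  -3  -7 -14 -22 -31 -39 -47 -50 -49 -43 -38 -41
  -46 -49 -51 -51 -50 -50 -50 -50 -52 -54]
 [-37 -29 -19 -11  -4  -2   0  -1  -3  -7 -14 -24 -34 -41 -40 -28 -19 -24
  -32 -40 -46 -49 -50 -50 -49 -50 -50 -51]]
```

```bash
cat > refit.py <<'E'
from go import *
ct=np.array([285.58,206.48]);cs=np.array([314.39,208.36])
c=corners(cv2.imread('pics/top0.png')[:,:,::-1])
tcp=np.array([631.4,111.9,82.3])
def F(x,parts=False):
    b=Rb(x[3]);o=x[:3]
    r=[proj('top',o+b@q)-u for q,u in zip(C,c)]+[2*(proj('top',o+b@[0,0,15])-ct),1.*(proj('side',o+b@[0,0,15])-cs)]
    return np.concatenate(r+[[(b[:,2]@(tcp-o)-16.8)/1.]])
r=least_squares(F,[680,-40,92,-.07],x_scale=[10,10,10,.1]);x=r.x
E
python3 - <<'E'
from refit import *
print('peg',x.round(3),'res',r.fun.round(2));b=Rb(x[3]);o=x[:3];np.save('peg2.npy',x)
print('low edge z',(o+b@C[2])[2],'TCP',b.T@(tcp-o))
print('jaw tip pred side',proj('side',o+b@[-84,-18.5,8]),'seen',[235+359/5-.4,190+201/4.8-.4])
L=[(266.2,212),(265.94,213),(265.54,214),(265,215),(264.4,216),(263.7,217)]
Rr=[(275.7,212),(275.2,213),(274.7,214),(273.9,215),(272.85,216),(272.33,217),(271.84,218),(271.3,219)]
Bo=[(265,219.76),(266,220.3),(267,220.76),(268,221.2),(264,219.2)]
for nm,l,h in(('left',L,8),('right',Rr,0),('bottom',Bo,0)):
    Q=np.array([b.T@(onplane('side',q,o+h*b[:,2],b[:,2])-o) for q in l]);print(nm,Q[:,:2].round(1).tolist(),Q.mean(0).round(1))
E
```

```text
peg [ 6.81013e+02 -4.10290e+01  9.16420e+01 -7.00000e-02] res [-0.74  0.08 -0.78 -0.47 -0.06  0.15 -0.84  0.44  0.75 -0.19  0.81  0.84
 -0.08]
low edge z 6.7778023650001415 TCP [-58.17442906 149.23971503  16.71611873]
jaw tip pred side [307.6966148 231.5963175] seen [306.40000000000003, 231.475]
left [[-88.4, 167.0], [-92.2, 165.6], [-96.2, 164.7], [-100.5, 164.3], [-104.9, 164.1], [-109.4, 164.2]] [-98.6 165.    8. ]
right [[-70.5, 137.9], [-74.7, 137.4], [-78.9, 136.9], [-83.6, 137.4], [-88.8, 138.8], [-93.0, 138.4], [-97.2, 137.8], [-101.5, 137.4]] [-86.  137.7   0. ]
bottom [[-114.8, 157.9], [-114.9, 153.2], [-114.7, 148.6], [-114.4, 144.0], [-114.6, 162.8]] [-114.7  153.3    0. ]
```

All sources agree within a couple of mm. With the bracket flush, the eye sits at about (−5.5, 149, 4) in the stand frame, and the touch fixed the board's height. I'll lift square off the board and move over to the peg.

Call:
arm_command:
  gripper: [10, 10, 10, 10, 10]
  dp:
    - [0, 0, -0.1]
    - [-0.2, 0, -0.4]
    - [-0.4, 0, -0.6]
    - [-0.4, 0, -0.7]
    - [0, 0, 0]
  twist: [0, 0, 0, 0, 0]

```text
time: 18.62
tool_pos: [606.5, 113.9, 126.1]
tcp_rot: [-3.141, -0.004, -0.064]
contact_force: [-0.8, -0.2, -1.8]
grip_width: 21.8
finger_force: 30.0
```

```bash
sed -i "s/peg.npy/peg2.npy/" go.py; python3 - <<'E'
from go import *
f0=np.array([-58.2,149.2,16.7])
print(get_obs()['contact_force'])
togo(P0+B@(f0+[6,-148.2,42]),p[3])
togo(P0+B@(f0+[6,-148.2,28]),p[3])
print('unit n in tool', (B[:,2]*10/25).round(3))
E
```

```text
[-0.84804254 -0.19096105 -1.79015339]
t 18.62 at [606.5 113.9 126.1] yaw -0.064 dp units [0.39 6.   0.38] twist units 0.07
t 18.62 at [606.5 113.9 126.1] yaw -0.064 dp units [0.67 5.98 0.87] twist units 0.07
unit n in tool [-0.2    0.     0.346]
```

Call:
arm_command:
  gripper: [10, 10, 10, 10, 10]
  dp:
    - [0.1, 1, 0]
    - [0.1, 1, 0]
    - [0.1, 1, 0]
    - [0.1, 1, 0]
    - [0, 1, 0]
  twist: [0.07, 0, 0, 0, 0]

```text
time: 19.25
tool_pos: [607.4, -12.7, 123.4]
tcp_rot: [3.141, -0.0, -0.07]
contact_force: [0.1, 0.5, -2.1]
grip_width: 21.5
finger_force: 30.0
```

Call:
arm_command:
  gripper: [10, 10, 10, 10, 10]
  dp:
    - [0, 0.6, 0.1]
    - [0, 0.4, 0.28]
    - [0, 0, 0]
    - [0, 0, 0]
    - [0, 0, 0]
  twist: [0, 0, 0, 0, 0]

```text
time: 19.88
tool_pos: [605.8, -36.1, 114.4]
tcp_rot: [-3.142, -0.0, -0.07]
contact_force: [0.1, -0.4, -1.6]
grip_width: 21.6
finger_force: 30.0
```

```bash
python3 - <<'E'
from go import *
s=capture('side')[:,:,::-1];cv2.imwrite('pics/side6.png',s);t=capture('top')[:,:,::-1];cv2.imwrite('pics/top6.png',t)
cv2.imwrite('pics/m6.png',np.hstack([cv2.resize(s[185:249,280:330],(390,500),interpolation=cv2.INTER_CUBIC),cv2.resize(t[180:244,255:305],(390,500),interpolation=cv2.INTER_CUBIC)]))
f0=np.array([-58.2,149.2,16.7])
for h in(42,26,0): togo(P0+B@(f0+[6,-148.2,h]),p[3])
E
```

```text
t 19.98 at [605.8 -36.3 114.4] yaw -0.07 dp units [ 0.04  0.   -0.08] twist units 0.0
t 19.98 at [605.8 -36.3 114.4] yaw -0.07 dp units [ 0.35 -0.02  0.47] twist units 0.0
t 19.98 at [605.8 -36.3 114.4] yaw -0.07 dp units [ 0.87 -0.06  1.37] twist units 0.0
```

View pics/m6.png

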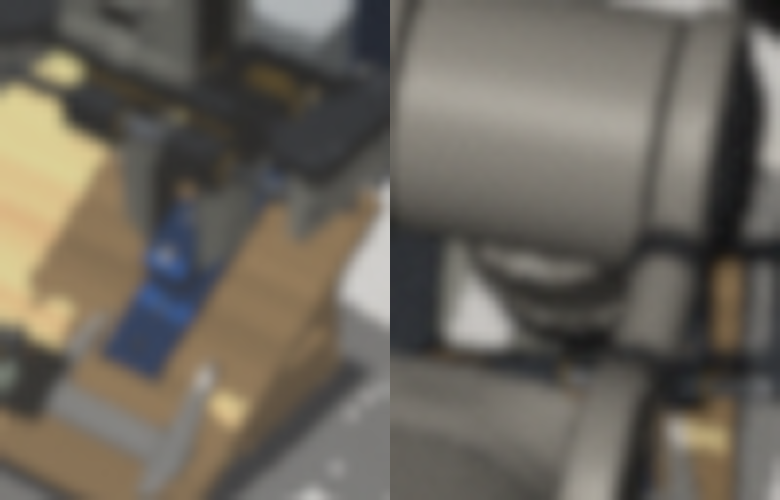

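The bracket is tilted with its tail between the jaws (tail end at side crop (135,350)). The eye is hidden, so I'll lower it along the peg axis by feel.

Call:
arm_command:
  gripper: [10, 10, 10, 10, 10]
  dp:
    - [0.1, 0, 0.1]
    - [0.1, 0, 0.17]
    - [0.06, 0, 0.1]
    - [0.04, 0, 0.07]
    - [0, 0, 0]
  twist: [0, 0, 0, 0, 0]

```text
time: 20.6
tool_pos: [613.4, -37.2, 103.3]
tcp_rot: [-3.141, -0.001, -0.07]
contact_force: [0.1, 1.0, -0.1]
grip_width: 21.9
finger_force: 30.0
```

Call:
arm_command:
  gripper: [10, 10, 10, 10, 10]
  dp:
    - [0.04, 0, 0.07]
    - [0.04, 0, 0.07]
    - [0.02, 0, 0.035]
    - [0, 0, 0]
    - [0, 0, 0]
  twist: [0, 0, 0, 0, 0]

```text
time: 21.22
tool_pos: [616.3, -37.2, 99.3]
tcp_rot: [-3.141, -0.002, -0.07]
contact_force: [3.9, 4.5, 1.1]
grip_width: 21.6
finger_force: 30.0
```

The sideways force (+3.9, +4.5 N) at about 5 mm below the peg's tip means the eye is on the taper and wants to go up-slope and left. I'll shift it that way and carry on down.

Call:
arm_command:
  gripper: [10, 10, 10, 10, 10]
  dp:
    - [0.06, -0.08, 0]
    - [0.03, 0, 0]
    - [0, 0, 0]
    - [0, 0, 0]
    - [0, 0, 0]
  twist: [0, 0, 0, 0, 0]

```text
time: 21.85
tool_pos: [617.8, -35.7, 98.7]
tcp_rot: [3.141, 0.001, -0.071]
contact_force: [-0.1, -0.1, -2.5]
grip_width: 21.8
finger_force: 30.0
```

Call:
arm_command:
  gripper: [10, 10, 10, 10, 10]
  dp:
    - [0.04, 0, 0.07]
    - [0, 0, 0]
    - [0.02, 0, 0.035]
    - [0, 0, 0]
    - [0, 0, 0]
  twist: [0, 0, 0, 0, 0]

```text
time: 22.48
tool_pos: [619.5, -35.7, 96.2]
tcp_rot: [3.142, 0.0, -0.07]
contact_force: [0.8, 0.9, -1.6]
grip_width: 21.4
finger_force: 30.0
```

Call:
arm_command:
  gripper: [10, 10, 10, 10, 10]
  dp:
    - [0.04, -0.02, 0.07]
    - [0, 0, 0]
    - [0.04, 0, 0.07]
    - [0, 0, 0]
    - [0, 0, 0]
  twist: [0, 0, 0, 0, 0]

```text
time: 23.1
tool_pos: [621.5, -35.4, 92.7]
tcp_rot: [3.142, 0.0, -0.07]
contact_force: [-0.6, -0.2, -2.4]
grip_width: 22.0
finger_force: 30.0
```

Call:
arm_command:
  gripper: [10, 10, 10, 10, 10]
  dp:
    - [0.04, 0, 0.07]
    - [0, 0, 0]
    - [0.04, 0, 0.07]
    - [0, 0, 0]
    - [0, 0, 0]
  twist: [0, 0, 0, 0, 0]

```text
time: 23.72
tool_pos: [623.5, -35.5, 89.2]
tcp_rot: [3.142, 0.0, -0.07]
contact_force: [-0.1, 0.8, -1.7]
grip_width: 21.7
finger_force: 30.0
```

Call:
arm_command:
  gripper: [10, 10, 10, 10, 10]
  dp:
    - [0.04, 0, 0.07]
    - [0.04, 0, 0.07]
    - [0.04, 0, 0.07]
    - [0.02, 0, 0.035]
    - [0, 0, 0]
  twist: [0, 0, 0, 0, 0]

```text
time: 24.35
tool_pos: [625.6, -35.7, 85.2]
tcp_rot: [3.141, 0.002, -0.07]
contact_force: [-11.8, -0.3, 15.6]
grip_width: 21.7
finger_force: 30.0
```

Call:
arm_command:
  gripper: [10, 10, 10, 10, 10]
  dp:
    - [0.02, 0, 0.035]
    - [0, 0, 0]
    - [0.02, 0, 0.035]
    - [0, 0, 0]
    - [0, 0, 0]
  twist: [0, 0, 0, 0, 0]

```text
time: 24.98
tool_pos: [625.7, -35.7, 85.1]
tcp_rot: [3.141, 0.003, -0.07]
contact_force: [-19.4, 1.7, 27.8]
grip_width: 21.7
finger_force: 30.0
```

Contact came about 5 mm higher than expected. I'll ease off and check the tail outline numerically.

Call:
arm_command:
  gripper: [10, 10, 10, 10, 10]
  dp:
    - [-0.04, 0, -0.07]
    - [0, 0, 0]
    - [0, 0, 0]
    - [0, 0, 0]
    - [0, 0, 0]
  twist: [0, 0, 0, 0, 0]

```text
time: 25.6
tool_pos: [625.7, -35.7, 85.1]
tcp_rot: [3.141, 0.002, -0.07]
contact_force: [-9.7, 0.9, 14.8]
grip_width: 21.8
finger_force: 30.0
```

```bash
cat > tail.py <<'E'
from go import *
def outline(s,x0,y0,x1,y1,h=0,lev=-12):
    d=s.astype(int);d=(d[:,:,2]-d[:,:,0])[y0:y1,x0:x1]
    up=8; D=cv2.resize(d.astype(np.float32),None,fx=up,fy=up,interpolation=cv2.INTER_LINEAR)
    m=(D>lev).astype(np.uint8);k,l,st,c=cv2.connectedComponentsWithStats(m);i=1+np.argmax(st[1:,4])
    cs=max(cv2.findContours((l==i).astype(np.uint8),cv2.RETR_EXTERNAL,cv2.CHAIN_APPROX_NONE)[0],key=len)[:,0].astype(float)
    return (cs+.5)/up-.5+[x0,y0]
def fr(px,h): return np.array([B.T@(onplane('side',q,P0+h*B[:,2],B[:,2])-P0) for q in px])
E
python3 - <<'E'
from tail import *
s=capture('side');cv2.imwrite('pics/side7.png',s[:,:,::-1])
o=get_obs();print(o['contact_force'],'TCP frame',B.T@(np.array(o['tool_pos'])-P0))
d=s.astype(int);print((d[:,:,2]-d[:,:,0])[214:238,288:316])
for q in([-84,-18.5,8],[-113,-18.5,8],[-109,-15,0],[-109,15,0],[-109,0,0]): print(q,proj('side',P0+B@np.array(q)).round(1))
E
```

```text
[-11.56531868   1.48842748  13.83966527] TCP frame [-51.39158139   1.76865666  22.02370666]
[[-55 -53 -53 -54 -54 -53 -53 -54 -54 -51 -40 -22 -10  -6  -5  -4   1  13
   14   5  -2  -6  -6  -5  -5  -5  -3   4]
 [-50 -50 -51 -52 -53 -54 -54 -54 -53 -51 -43 -26 -11  -7  -6  -1  10  24
   24  11   1  -4  -6  -5  -6  -5  -3  -6]
 [-49 -49 -49 -50 -50 -52 -53 -54 -54 -53 -48 -36 -19  -8  -5   3  21  31
   23  11   1  -4  -6  -6  -6  -5  -7 -20]
 [-50 -50 -49 -49 -49 -50 -50 -51 -53 -53 -52 -45 -30 -13  -2  14  32  37
   31  18   5  -4  -6  -6  -5  -7 -13 -32]
 [-54 -52 -51 -50 -49 -48 -49 -49 -50 -51 -52 -51 -39 -20   0  22  38  43
   42  27   8  -4  -6  -6  -6 -10 -24 -41]
 [-61 -57 -53 -52 -51 -50 -50 -49 -49 -50 -51 -50 -44 -22   9  29  35  47
   51  34   8  -3  -6  -6  -7 -17 -36 -50]
 [-70 -66 -60 -54 -52 -51 -51 -50 -49 -48 -49 -49 -40  -7  35  41  28  37
   48  32   8  -4  -4  -5 -10 -28 -45 -54]
 [-73 -71 -65 -57 -53 -53 -51 -52 -51 -50 -49 -48 -35   7  51  52  34  37
   43  27   8   1   2  -1 -19 -39 -50 -54]
 [-73 -70 -63 -56 -55 -53 -53 -52 -52 -51 -50 -49 -39  -7  38  52  51  5
[... 1245 characters left out ...]
-41 -16  12  29  33  31  35  39  34  19   3
   -8 -27 -46 -56 -61 -66 -64 -55 -46 -37]
 [ -9 -20 -33 -43 -50 -53 -53 -49 -38 -21  -3  14  27  35  37  26   9  -2
  -15 -36 -50 -55 -57 -60 -60 -52 -41 -33]
 [ -5  -8 -16 -25 -35 -44 -50 -52 -50 -46 -36 -22  -3  14  23  15   2  -6
  -21 -44 -54 -55 -55 -55 -53 -46 -37 -33]
 [ -3  -4  -6  -9 -16 -25 -35 -44 -50 -52 -51 -46 -36 -22  -5   1  -2  -9
  -27 -47 -53 -54 -54 -52 -48 -39 -33 -31]
 [ -4  -4  -4  -5  -6  -9 -16 -24 -35 -43 -50 -52 -50 -43 -25  -9  -4 -14
  -34 -48 -52 -53 -54 -51 -43 -34 -30 -29]]
[-84, -18.5, 8] [307.7 231.6]
[-113, -18.5, 8] [303.4 238.4]
[-109, -15, 0] [303.8 237.9]
[-109, 15, 0] [297.  234.4]
[-109, 0, 0] [300.4 236.2]
```

```bash
python3 - <<'E'
from tail import *
L=[(299.7,226),(299.1,227),(298.4,228),(297.7,229),(297.2,230),(296.6,231),(296.1,232)]
Rr=[(310.7,223),(310.2,224),(309.6,225),(309.2,226),(308.7,227),(308.05,228),(307.25,229)]
Bo=[(297,233.7),(298,234.2),(300,235.2),(301,235.7),(302,236.3)]
for e in(0,5.5):
  for nm,l,h in(('left',L,8+e),('right',Rr,e),('bottom',Bo,e)):
    Q=fr(l,h);print(e,nm,Q[:,:2].round(1).tolist(),Q.mean(0).round(1))
print('jaw tip seen',fr([(306.4,231.5)],8),'peg seen',fr([(314.39,208.36)],14))
E
```

```text
0 left [[-78.9, 19.9], [-83.1, 19.8], [-87.5, 20.0], [-91.9, 20.3], [-96.0, 19.8], [-100.3, 19.7], [-104.3, 19.3]] [-91.7  19.8   8. ]
0 right [[-49.2, -6.8], [-53.3, -7.2], [-57.5, -7.3], [-61.5, -8.0], [-65.6, -8.5], [-69.9, -8.4], [-74.5, -7.8]] [-61.6  -7.7   0. ]
0 bottom [[-106.7, 16.6], [-106.6, 12.2], [-106.6, 3.4], [-106.5, -1.0], [-106.8, -5.6]] [-106.6    5.1    0. ]
5.5 left [[-80.1, 17.2], [-84.4, 17.1], [-88.8, 17.3], [-93.1, 17.5], [-97.2, 17.1], [-101.4, 17.0], [-105.5, 16.5]] [-92.9  17.1  13.5]
5.5 right [[-50.5, -9.4], [-54.6, -9.8], [-58.9, -9.9], [-62.8, -10.7], [-66.9, -11.1], [-71.2, -11.0], [-75.7, -10.4]] [-62.9 -10.3   5.5]
5.5 bottom [[-107.8, 13.9], [-107.8, 9.5], [-107.7, 0.7], [-107.7, -3.6], [-108.0, -8.2]] [-107.8    2.5    5.5]
jaw tip seen [[-85.80169781 -14.00538615   8.        ]] peg seen [[ 1.79096749  4.99904451 14.        ]]
```

I found a bug: the frame's Euler order was wrong (extrinsic instead of intrinsic). With the correct order, both touch points lie on one plane (yaw −0.0715), so the bracket is flush on the board here. I'll release it and lift off.

Call:
arm_command:
  gripper: [26, 30, 36, 40, 40]
  dp:
    - [0, 0, 0]
    - [0, 0, 0]
    - [0, 0, 0]
    - [0, 0, 0]
    - [0, 0, 0]
  twist: [0, 0, 0, 0, 0]

```text
time: 26.28
tool_pos: [627.0, -35.8, 82.9]
tcp_rot: [3.142, 0.0, -0.07]
contact_force: [-0.0, 0.4, 0.1]
grip_width: 40.0
finger_force: 0.0
```

Call:
arm_command:
  gripper: [40, 40, 40, 40, 40]
  dp:
    - [0, 0, -0.2]
    - [0, 0, -0.6]
    - [0, 0, -1]
    - [0, 0, -1]
    - [-0.5, 0, -0.5]
  twist: [0, 0, 0, 0, 0]

```text
time: 26.9
tool_pos: [615.3, -35.1, 168.0]
tcp_rot: [3.141, -0.004, -0.07]
contact_force: [0.2, 0.4, 0.5]
grip_width: 40.1
finger_force: 0.0
```

Call:
arm_command:
  gripper: [40, 40, 40, 40, 40]
  dp:
    - [-0.6, -1, 0]
    - [-0.8, -1, 0]
    - [-0.8, -1, 0]
    - [-0.5, -1, 0]
    - [0, 0, 0]
  twist: [0, 0, 0, 0, 0]

```text
time: 27.52
tool_pos: [552.8, 71.0, 166.0]
tcp_rot: [-3.142, 0.0, -0.068]
contact_force: [0.2, -0.3, 0.5]
grip_width: 39.9
finger_force: 0.0
```

```bash
sed -i "s/from_euler('zy'/from_euler('ZY'/" board.py
sed -i "s/\[\[(b\[:,2\]@(tcp-o)-16.8)\/1.\]\]/[[b[:,2]@(tcp-o)-16.8, b[:,2]@(np.array([625.7,-35.7,85.1])-o)-16.8]]/" refit.py
python3 - <<'E'
from refit import *
print('peg',x.round(3),r.fun.round(2));np.save('peg2.npy',x);b=Rb(x[3]);o=x[:3];print('lowz',(o+b@C[2])[2])
for n in('side','top'):
    im=capture(n)[:,:,::-1];cv2.imwrite(f'pics/{n}8.png',im)
im=cv2.imread('pics/side8.png');cv2.imwrite('pics/s8.png',cv2.resize(im[190:265,250:350],(800,600),interpolation=cv2.INTER_CUBIC))
E
```

```text
peg [ 6.79113e+02 -4.15520e+01  9.68650e+01 -7.60000e-02] [-0.47 -0.1  -0.74 -0.32  0.19  0.54 -0.34  0.2   0.47  0.02  0.54 -0.04
  0.18 -0.14]
lowz 13.365097315115236
```

View pics/s8.png

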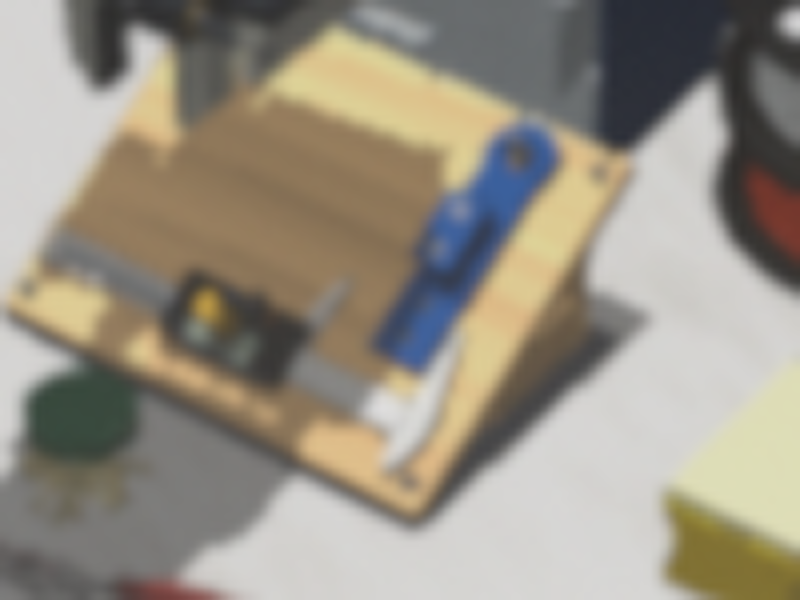

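The bracket hangs on the peg: its eye encloses the peg at crop (520,155), its tail lies between the jaws, and the thumb screw is at (207,303). Now I'll straddle the screw again and close the jaw.

Call:
arm_command:
  gripper: [40, 40, 40, 40, 40]
  dp:
    - [0.24, 0.55, 0]
    - [0, 0.54, 0.2]
    - [0, 0, 0.8]
    - [0, 0, 0.8]
    - [0, 0, 0]
  twist: [0, 0, 0, 0, 0]

```text
time: 28.25
tool_pos: [557.2, 40.6, 118.8]
tcp_rot: [3.141, 0.004, -0.072]
contact_force: [-0.1, -0.4, 1.2]
grip_width: 40.2
finger_force: 0.0
```

Call:
arm_command:
  gripper: [40, 40, 40, 40, 40]
  dp:
    - [0, 0, 0.8]
    - [0, 0, 0.8]
    - [0, 0, 0.6]
    - [0, 0, 0.2]
    - [0, 0, 0]
  twist: [0, 0, 0, 0, 0]

```text
time: 28.88
tool_pos: [558.5, 41.8, 60.7]
tcp_rot: [3.141, -0.0, -0.071]
contact_force: [-0.2, -0.6, 0.2]
grip_width: 40.1
finger_force: 0.0
```

Call:
arm_command:
  gripper: [40, 40, 40, 40, 40]
  dp:
    - [0, 0.2, 0]
    - [0, 0.2, 0]
    - [0, 0.2, 0]
    - [0, 0.2, 0]
    - [0, 0, 0]
  twist: [0, 0, 0, 0, 0]

```text
time: 29.5
tool_pos: [556.9, 21.5, 60.6]
tcp_rot: [3.141, -0.0, -0.071]
contact_force: [-0.0, -1.0, -0.4]
grip_width: 40.0
finger_force: 0.0
```

Call:
arm_command:
  gripper: [40, 40, 40, 40, 40]
  dp:
    - [0, 0.06, 0]
    - [0, 0.06, 0]
    - [0, 0.04, 0]
    - [0, 0, 0]
    - [0, 0, 0]
  twist: [0, 0, 0, 0, 0]

```text
time: 30.12
tool_pos: [556.5, 18.0, 60.5]
tcp_rot: [3.141, 0.0, -0.07]
contact_force: [-2.3, 0.5, 0.4]
grip_width: 39.9
finger_force: 0.3
```

Call:
arm_command:
  gripper: [40, 40, 40, 40, 40]
  dp:
    - [0, 0.04, 0]
    - [0, 0.02, 0]
    - [0, 0.02, 0]
    - [0, 0, 0]
    - [0, 0, 0]
  twist: [0, 0, 0, 0, 0]

```text
time: 30.75
tool_pos: [556.4, 16.0, 60.6]
tcp_rot: [3.141, 0.0, -0.07]
contact_force: [-0.4, 0.3, 0.4]
grip_width: 40.1
finger_force: 0.3
```

```bash
python3 - <<'E'
from tail import *
s=capture('side');cv2.imwrite('pics/side9.png',s[:,:,::-1])
# gap between thumb brass and jaw, moving jaw/tail along line at x=-90
for xx in(-90,-96,-102):
    ys=np.arange(50,-34,-3); v=[]
    for y in ys:
        u=proj('side',P0+B@np.array([xx,y+2.,8])); q=cv2.getRectSubPix(s,(1,1),tuple(map(float,u)))[0,0].astype(int); v.append(int(q[2])-int(q[0]))
    print(xx,list(zip(ys.tolist(),v)))
E
```

```text
-90 [(50, -4), (47, -3), (44, -3), (41, -4), (38, -7), (35, -10), (32, -11), (29, -9), (26, -7), (23, -5), (20, -5), (17, -2), (14, 6), (11, 17), (8, 29), (5, 36), (2, 39), (-1, 42), (-4, 41), (-7, 39), (-10, 36), (-13, 24), (-16, 8), (-19, -6), (-22, -22), (-25, -38), (-28, -48), (-31, -54)]
-96 [(50, -5), (47, -5), (44, -5), (41, -5), (38, -7), (35, -9), (32, -10), (29, -8), (26, -7), (23, -7), (20, -5), (17, 1), (14, 12), (11, 25), (8, 31), (5, 32), (2, 32), (-1, 35), (-4, 40), (-7, 39), (-10, 34), (-13, 23), (-16, 8), (-19, -3), (-22, -14), (-25, -31), (-28, -44), (-31, -53)]
-102 [(50, -4), (47, -5), (44, -5), (41, -5), (38, -5), (35, -5), (32, -5), (29, -9), (26, -14), (23, -20), (20, -18), (17, -7), (14, 13), (11, 28), (8, 35), (5, 33), (2, 32), (-1, 34), (-4, 37), (-7, 39), (-10, 34), (-13, 23), (-16, 8), (-19, 0), (-22, -9), (-25, -22), (-28, -37), (-31, -48)]
```

Call:
arm_command:
  gripper: [40, 40, 40, 40, 40]
  dp:
    - [0, 0.03, 0]
    - [0, 0.03, 0]
    - [0, 0.03, 0]
    - [0, 0, 0]
    - [0, 0, 0]
  twist: [0, 0, 0, 0, 0]

```text
time: 31.42
tool_pos: [556.3, 13.7, 60.5]
tcp_rot: [3.141, 0.0, -0.07]
contact_force: [0.2, -0.1, -0.3]
grip_width: 40.0
finger_force: 0.2
```

Call:
arm_command:
  gripper: [40, 40, 40, 40, 40]
  dp:
    - [0, 0.03, 0]
    - [0, 0.03, 0]
    - [0, 0, 0]
    - [0, 0, 0]
    - [0, 0, 0]
  twist: [0, 0, 0, 0, 0]

```text
time: 32.05
tool_pos: [556.2, 12.3, 60.6]
tcp_rot: [3.141, 0.0, -0.07]
contact_force: [-0.7, 0.4, -0.1]
grip_width: 40.2
finger_force: 0.2
```

Call:
arm_command:
  gripper: [40, 40, 40, 40, 40]
  dp:
    - [0, 0.03, 0]
    - [0, 0.03, 0]
    - [0, 0, 0]
    - [0, 0, 0]
    - [0, 0, 0]
  twist: [0, 0, 0, 0, 0]

```text
time: 32.67
tool_pos: [556.1, 10.8, 60.6]
tcp_rot: [3.141, -0.0, -0.07]
contact_force: [0.0, 0.0, 0.1]
grip_width: 39.9
finger_force: 0.3
```

Call:
arm_command:
  gripper: [40, 40, 40, 40, 40]
  dp:
    - [0, 0.03, 0]
    - [0, 0.03, 0]
    - [0, 0, 0]
    - [0, 0, 0]
    - [0, 0, 0]
  twist: [0, 0, 0, 0, 0]

```text
time: 33.3
tool_pos: [556.0, 9.3, 60.6]
tcp_rot: [3.141, -0.0, -0.07]
contact_force: [-0.2, 1.0, -0.3]
grip_width: 40.1
finger_force: 0.3
```

Call:
arm_command:
  gripper: [40, 40, 40, 40, 40]
  dp:
    - [0, 0.03, 0]
    - [0, 0.03, 0]
    - [0, 0, 0]
    - [0, 0, 0]
    - [0, 0, 0]
  twist: [0, 0, 0, 0, 0]

```text
time: 33.92
tool_pos: [555.9, 7.8, 60.6]
tcp_rot: [3.141, -0.0, -0.07]
contact_force: [-0.9, 0.5, -0.3]
grip_width: 40.2
finger_force: 0.3
```

```bash
python3 - <<'E'
from tail import *
s=capture('side');cv2.imwrite('pics/side10.png',s[:,:,::-1]); s0=cv2.imread('pics/side9.png')[:,:,::-1].astype(int);a=s.astype(int)
d=a[:,:,2]-a[:,:,0]; print(d[224:240,286:312])
E
```

```text
[[-14  -8  -3  -5 -15 -17  -8  -1   1   1  -2  -5  -4  -2  -1  -2  -2  -4
   -5  -5  -3   3  17  22  -3 -34]
 [-33 -24 -12  -5 -11 -13  -7  -1   0   1  -2  -4  -5  -4  -3  -4  -5  -5
   -5  -2   4  15  23  10 -21 -44]
 [-46 -39 -27 -10  -5  -7  -6  -4  -2  -3  -3  -5  -5  -5  -5  -5  -6  -5
   -3   5  16  27  19  -9 -36 -48]
 [-48 -44 -32 -12  -5  -5  -5  -4  -5  -6  -9  -8  -7  -5  -5  -5  -4  -2
    6  19  31  29   5 -27 -44 -49]
 [-37 -36 -26 -10  -5  -5  -5  -5  -5  -7  -8  -7  -7  -6  -4  -2   2  11
   22  34  35  17 -16 -40 -49 -50]
 [-16 -17 -15  -7  -5  -5  -5  -5  -5  -4  -5  -5  -6  -6  -2   5  16  27
   36  40  28  -4 -34 -48 -51 -51]
 [  0  -4  -6  -6  -5  -5  -6  -5  -5  -4  -2  -2  -3  -4   2  15  30  39
   40  34  13 -20 -44 -52 -52 -51]
 [  0  -2  -4  -5  -5  -6  -5  -5  -4  -1   4   9   8   2   6  22  37  41
   38  26   3 -22 -44 -53 -53 -53]
 [ -3  -3  -4  -4  -6  -5  -6  -4  -3   1  10  23  24  18  18  28  39  40
   32  15  -1 -21 -42 -53 -55 -54]
 [ -4  -3  -4  -5  -5  -5  -5  -4  -7  -9  -3  15  27  31  32  36  40  36
   20   4  -7 -26 -46 -53 -54 -54]
 [ -3  -3  -3  -4  -4  -5  -5  -8 -17 -30 -32 -20  -3  15  28  36  38  28
    9  -1 -14 -36 -51 -55 -55 -54]
 [ -3  -3  -3  -4  -4  -4  -5 -14 -28 -43 -48 -46 -36 -21  -2  16  25  16
    3  -5 -21 -44 -53 -55 -55 -54]
 [ -3  -2  -2  -3  -3  -3  -3 -12 -26 -41 -50 -52 -51 -45 -36 -21  -4   1
   -1  -8 -26 -48 -53 -54 -54 -53]
 [ -2  -3  -2  -2  -3  -2  -3  -7 -14 -24 -35 -44 -49 -52 -50 -42 -25  -9
   -5 -14 -33 -48 -53 -53 -53 -50]
 [ -3  -2  -2  -3  -2  -2  -3  -4  -4  -9 -15 -24 -34 -43 -47 -40 -24  -9
   -7 -20 -41 -50 -51 -52 -51 -46]
 [-11  -6  -4  -4  -5  -5  -3  -3  -3  -3  -5  -9 -15 -24 -29 -25 -13  -6
   -9 -27 -46 -52 -51 -50 -48 -39]]
```

Call:
arm_command:
  gripper: [40, 40, 40, 40, 40]
  dp:
    - [0, 0.03, 0]
    - [0, 0.03, 0]
    - [0, 0, 0]
    - [0, 0, 0]
    - [0, 0, 0]
  twist: [0, 0, 0, 0, 0]

```text
time: 34.6
tool_pos: [555.8, 6.3, 60.6]
tcp_rot: [3.141, -0.0, -0.07]
contact_force: [-0.3, 1.3, -0.1]
grip_width: 39.6
finger_force: 0.5
```

Call:
arm_command:
  gripper: [40, 40, 40, 40, 40]
  dp:
    - [0, 0.03, 0]
    - [0, 0.03, 0]
    - [0, 0, 0]
    - [0, 0, 0]
    - [0, 0, 0]
  twist: [0, 0, 0, 0, 0]

```text
time: 35.22
tool_pos: [555.7, 4.8, 60.6]
tcp_rot: [3.141, -0.0, -0.07]
contact_force: [-0.3, 1.0, 0.6]
grip_width: 40.1
finger_force: 0.5
```

Call:
arm_command:
  gripper: [40, 40, 40, 40, 40]
  dp:
    - [0, 0.03, 0]
    - [0, 0.02, 0]
    - [0, 0, 0]
    - [0, 0, 0]
    - [0, 0, 0]
  twist: [0, 0, 0, 0, 0]

```text
time: 35.85
tool_pos: [555.6, 3.7, 60.6]
tcp_rot: [3.142, -0.0, -0.07]
contact_force: [-1.2, 1.3, -0.1]
grip_width: 40.0
finger_force: 1.0
```

Call:
arm_command:
  gripper: [40, 40, 40, 40, 40]
  dp:
    - [0, 0.03, 0]
    - [0, 0.02, 0]
    - [0, 0, 0]
    - [0, 0, 0]
    - [0, 0, 0]
  twist: [0, 0, 0, 0, 0]

```text
time: 36.48
tool_pos: [555.4, 2.9, 60.5]
tcp_rot: [-3.141, 0.0, -0.071]
contact_force: [0.2, 4.6, -0.3]
grip_width: 40.3
finger_force: 2.6
```

Call:
arm_command:
  gripper: [40, 40, 40, 40, 40]
  dp:
    - [0, 0.02, 0]
    - [0, 0, 0]
    - [0, 0.015, 0]
    - [0, 0, 0]
    - [0, 0, 0]
  twist: [0, 0, 0, 0, 0]

```text
time: 37.1
tool_pos: [555.4, 2.5, 60.5]
tcp_rot: [-3.14, 0.0, -0.071]
contact_force: [-0.6, 7.3, -0.6]
grip_width: 40.3
finger_force: 3.8
```

The jaw has stopped firmly at about 7 N. I'll back off and lift away.

Call:
arm_command:
  gripper: [40, 40, 40, 40, 40]
  dp:
    - [0, -0.2, 0]
    - [0, -0.25, 0]
    - [0, 0, -0.4]
    - [0, 0, -1]
    - [0, 0, -1]
  twist: [0, 0, 0, 0, 0]

```text
time: 37.72
tool_pos: [556.3, 12.4, 121.9]
tcp_rot: [3.141, -0.0, -0.07]
contact_force: [0.5, -0.5, 0.2]
grip_width: 39.8
finger_force: 0.0
```

Call:
arm_command:
  gripper: [40, 40, 40, 40, 40]
  dp:
    - [-0.5, -0.5, -1]
    - [-1, -1, -0.5]
    - [-1, -1, 0]
    - [-1, -1, 0]
    - [0, 0, 0]
  twist: [0, 0, 0, 0, 0]

```text
time: 38.35
tool_pos: [474.0, 107.3, 159.0]
tcp_rot: [3.141, -0.001, -0.068]
contact_force: [1.4, -1.0, -0.0]
grip_width: 40.1
finger_force: 0.0
```

```bash
python3 - <<'E'
from tail import *
s=capture('side');cv2.imwrite('pics/side11.png',s[:,:,::-1])
t=capture('top');cv2.imwrite('pics/top11.png',t[:,:,::-1])
c=outline(s,290,200,325,242,lev=15)
for h in(8,): 
    Q=fr(c,h)
    for lo in(-104,-98,-92,-86,-76,-66,-10,0,10):
        k=Q[(Q[:,0]>lo-2)&(Q[:,0]<lo+2)]; print(lo,k[:,1].min().round(1),k[:,1].max().round(1),'mid',((k[:,1].min()+k[:,1].max())/2).round(1))
a=s.astype(int);d=a[:,:,2]-a[:,:,0];print(d[226:238,288:312])
# eye hole / brass thumb
h=cv2.cvtColor(s,cv2.COLOR_RGB2HSV);m=cv2.inRange(h,(12,150,90),(26,255,255));m[:222]=0;m[250:]=0;m[:,:262]=0;m[:,305:]=0
a=np.argwhere(m);u=a.mean(0)[::-1];print(len(a),u,fr([u],34)); 
h=cv2.cvtColor(cv2.imread('pics/side8.png')[:,:,::-1].copy(),cv2.COLOR_RGB2HSV);m=cv2.inRange(h,(12,150,90),(26,255,255));m[:222]=0;m[250:]=0;m[:,:262]=0;m[:,305:]=0
a=np.argwhere(m);u=a.mean(0)[::-1];print('before',len(a),u,fr([u],34))
E
```

```text
-104 -16.2 16.2 mid -0.0
-98 -16.2 16.1 mid -0.1
-92 -16.0 15.7 mid -0.1
-86 -15.4 14.8 mid -0.3
-76 -14.4 13.4 mid -0.5
-66 -13.9 17.3 mid 1.7
-10 -14.3 17.1 mid 1.4
0 -15.0 17.3 mid 1.2
10 -9.6 11.2 mid 0.8
[[-84 -82 -80 -78 -75 -73 -72 -72 -72 -73 -72 -66 -36  18  58  56  42  40
   39  49  56  22 -36 -71]
 [-83 -84 -85 -83 -80 -76 -74 -72 -71 -68 -60 -39   2  55  73  59  53  63
   63  64  47 -15 -65 -83]
 [-75 -81 -83 -84 -84 -81 -77 -74 -67 -53 -32   1  48  79  76  57  60  78
   80  64  18 -46 -79 -85]
 [-51 -66 -79 -82 -83 -83 -80 -74 -59 -35  -4  35  75  88  82  72  75  85
   80  46 -19 -66 -82 -85]
 [-23 -44 -65 -76 -80 -81 -77 -63 -40 -13  21  60  84  87  88  86  86  83
   62  15 -43 -73 -79 -81]
 [-10 -26 -45 -57 -66 -72 -63 -42 -18  10  47  77  80  75  82  89  87  68
   33 -10 -53 -74 -76 -78]
 [ -7 -20 -29 -30 -41 -47 -36 -18   1  31  69  82  69  60  73  86  78  46
   12 -22 -58 -73 -75 -75]
 [ -7 -15 -18 -12 -15 -19 -14  -4  13  46  77  83  72  65  78  83  59  25
   -2 -33 -64 -73 -74 -74]
 [ -4  -6  -7  -5  -5  -6  -7 -10  -6  14  48  73  78  81  84  70  37   9
  -12 -44 -69 -73 -73 -73]
 [ -3  -4  -4  -4  -4  -5 -13 -31 -47 -42 -14  20  47  67  74  50  18  -1
  -21 -54 -73 -74 -73 -74]
 [ -4  -4  -4  -3  -5  -4 -14 -39 -61 -66 -58 -44 -19  12  34  22   5  -8
  -34 -66 -74 -74 -73 -74]
 [ -3  -3  -3  -4  -3  -3  -8 -23 -45 -59 -65 -67 -60 -40 -12  -1  -4 -14
  -47 -76 -78 -76 -75 -71]]
4 [282.   230.75] [[-130.19511642   53.88066771   34.        ]]
before 4 [275.5 227.5] [[-130.19111986   83.40192698   34.        ]]
```

```bash
python3 -c "
from plant import *
print(close_job())"
```

```text
the job is handed in; nothing more can be done
None
```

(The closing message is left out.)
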